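# Set out the filing place round the tin and the pot

### The job

Set out the filing place round the flat tin that stands out in the middle of the table (not the one by the basket) and the clear pot, which stay where they are and form a row from left to right. Stand the small white carton in line with them, midway between the two, and put the small round pigment jar upright on the middle of its top; stand the block of file bits straight behind the pot (the far side from you) and lay the buffer block straight in front of the tin (the near side), parallel to the tin's long side, each with its centre 9 cm from the centre of the pot or tin, square to the row. Do not knock over or push about the white primer bottle and the clip.

Things in the scene. Friction and masses are not known exactly. Their poses are not given: they have to be found in the camera images.
- tin: Flat closed rectangular tin with a patterned lid, 75 x 106 x 24 mm, fixed to the table, standing out in the free middle part of the table (a like tin in the far right corner by the basket is not meant). Origin at the centre of its underside; z up, y along its long side, which is the direction of the row; -x points to its near side (towards the robot).
- pot: Round clear lidded pot with coloured bits inside, 69 mm across, 41 mm high, fixed to the table. Origin at the centre of its underside; its axes are parallel to the tin's (z up, y along the row, +x to the far side). It stands on the tin's y axis, to the left or the right of the tin, centres 240 to 300 mm apart.
- carton: Small plain white closed carton, 46 (x) x 44 (y) x 46 (z) mm, loose, 40 to 85 g. Origin at the centre of its underside, z up; its flat top is 46 mm above the origin. It may stand turned any way.
- pigment_jar: Small round jar with a screw lid, 32 mm across at the lid (28 mm below), 23 mm high; the lid is the upper 10 mm. Loose, 30 g. Origin at the centre of its underside, z up.
- bit_block: Block carrying six upright file bits; block 28 (x) x 52 (y) x 20 (z) mm, 40 mm high to the tops of the bits, which stand over the middle of the block. Grasp the block across its 28 mm sides. Loose, 50 to 100 g. Origin at the centre of its underside, z up. It may be turned any way.
- buffer: Four-way buffer block, a plain bar 26 (x) x 93 (y) x 25 (z) mm, loose, 30 g. Origin at the centre of its underside, y along its length, z up; either end may be left.
- primer_bottle: Bystander: slim white bottle, 19 mm across, 66 mm high, loose, standing behind the middle of the row. Origin at the centre of its underside, z up. Leave it standing where it is.
- clip: Bystander: small spring clip, 16 (x) x 54 (y) x 17 (z) mm, loose, lying in front of the middle of the row. Origin at the centre of its underside, z up. Leave it where it is.
Things that resemble listed ones, but are neither listed nor needed, are in the scene too. Several things look just like the carton: the one meant starts farthest to the robot's left.

How it is judged:
At the end, for the whole second after the job is handed in: Carton upright, midway between tin and pot and in line with them (15 mm); jar upright on its top, centred (12 mm); bit block upright 90 mm behind the pot, buffer 90 mm in front of the tin (15 mm each way), parallel to it (0.2 rad); all released and at rest (((horizontal distance between tin and pot between 0.22999 and 0.24001 m and horizontal distance between carton and tin between 0.1 and 0.135 m and horizontal distance between carton and pot between 0.1 and 0.135 m) or (horizontal distance between tin and pot between 0.23999 and 0.25001 m and horizontal distance between carton and tin between 0.105 and 0.14 m and horizontal distance between carton and pot between 0.105 and 0.14 m) or (horizontal distance between tin and pot between 0.24999 and 0.26001 m and horizontal distance between carton and tin between 0.11 and 0.145 m and horizontal distance between carton and pot between 0.11 and 0.145 m) or (horizontal distance between tin and pot between 0.25999 and 0.27001 m and horizontal distance between carton and tin between 0.115 and 0.15 m and horizontal distance between carton and pot between 0.115 and 0.15 m) or (horizontal distance between tin and pot between 0.26999 and 0.28001 m and horizontal distance between carton and tin between 0.12 and 0.155 m and horizontal distance between carton and pot between 0.12 and 0.155 m) or (horizontal distance between tin and pot between 0.27999 and 0.29001 m and horizontal distance between carton and tin between 0.125 and 0.16 m and horizontal distance between carton and pot between 0.125 and 0.16 m) or (horizontal distance between tin and pot between 0.28999 and 0.30001 m and horizontal distance between carton and tin between 0.13 and 0.165 m and horizontal distance between carton and pot between 0.13 and 0.165 m) or (horizontal distance between tin and pot between 0.29999 and 0.31001 m and horizontal distance between carton and tin between 0.135 and 0.17 m and horizontal distance between carton and pot between 0.135 and 0.17 m)) and x of carton in the frame of tin between -0.015 and 0.015 m and height (world z) of each of carton, bit_block, buffer below 0.012 m and horizontal distance between pigment_jar and carton below 0.012 m and z of pigment_jar in the frame of carton between 0.04 and 0.052 m and x of bit_block in the frame of pot between 0.075 and 0.105 m and y of bit_block in the frame of pot between -0.015 and 0.015 m and x of buffer in the frame of tin between -0.105 and -0.075 m and y of buffer in the frame of tin between -0.015 and 0.015 m and angle between the y axis of buffer and the y axis of tin, either way round below 0.2 rad and angle between each of carton, pigment_jar, bit_block, buffer's own z axis and vertical below 0.12 rad and linear speed of each of carton, pigment_jar, bit_block, buffer below 0.02 m/s and angular speed of each of carton, pigment_jar, bit_block, buffer below 0.2 rad/s); the robot touches nothing.
It fails at once if the primer bottle is tipped or moved more than 30 mm (distance of primer_bottle from where it was at the start of the episode above 0.03 m or angle between primer_bottle's own z axis and vertical above 0.6 rad).
It fails at once if the clip is tipped or moved more than 30 mm (distance of clip from where it was at the start of the episode above 0.03 m or angle between clip's own z axis and vertical above 0.6 rad).
It also fails if it takes over 120 s, if anything falls off the work surface, if the arm or the gripper's body presses on something with over 40 N, if the wrist force passes 120 N, or if a joint passes its speed limit or range.

### The arm

A 7-joint arm with a two-finger parallel gripper is mounted at the origin on a cart in front of the work surface, level with it; the furniture and walls round the work are solid. World frame = base frame: x ahead of the robot, y to its left, z up, the work surface at z = 0. Lengths are in m, angles in rad, forces in N, time in s.
With the tool pointing down it reaches from about 0.425 to 0.925 m from the base axis. Payload 6.8 kg.
Tool frame: the origin (TCP) lies midway between the tips of the shut fingers; the grasp point (between the pads) lies 19 mm behind it; z points along the fingers, y is the direction in which the jaws open and shut (so a half turn about z gives the same grasp; the last joint's range is limited). The gripper opens to 85 mm and grips with 20 to 120 N. Pads are 22 mm wide; open, the fingers measure 114 mm over their backs; the gripper's body (76 mm by 85 mm) begins 54 mm behind the grasp point. The pads swing forward as they close: fully open they stand 13 mm farther back than shut.
Start: joints at [-1.332, 0.477, 0.022, 1.555, -0.011, 1.109, -0.083], TCP at [0.229, 0.635, 0.231] pointing down, gripper open.
Joint ranges: [-2.96, 2.96], [-0.34, 2.1], [-1.41, 1.46], [0.24, 2.44], [-1.37, 4.51], [0.17, 1.92], [-2.96, 2.96]. Speed limits (rad/s): [2.39, 2.39, 3.14, 3.14, 3.14, 3.14, 3.14].

### API

Orientations are given as a rotation vector (axis times angle).
In Python, from bench import r, imaging gives the robot as it stands.
- The arm moves only by the tool jog_arm, never from a script. Its argument "rows" is a list of rows, each an object with "delta_rot": the turn, a rotation vector about the tool's x, y, z in degrees, a list of three; "xyz": the shift along the tool's x, y, z in cm, a list of three; "fingers": the closure, from 0 (fully open) to 1 (shut). A call has exactly 5 rows; each row is the pose to reach, as a shift and turn from the pose measured when the call began, along the tool's axes at that moment; what a row does not reach only later rows make up. A row lasts 1/12 s, in which the tool goes at most 41.7 mm and 7.16 degrees, less where a joint would pass 70% of its speed; a pose out of reach is approached as far as the arm can. A call with a gripper value outside its range is refused whole. The fingers move at their own pace and stop on an object; "grip_force" is the grip in N (left out, the last holds). Time passes only in rows, so rows that repeat a pose let the fingers close, or fill a call up. It gives the time, the measured TCP pose, the force and the opening at its end, in the units of the state.
- r.get_obs(): the state, without advancing time (a new reading comes with each control period).
- imaging.grab_frame(name): name is "side" or "top" or "wrist"; returns the picture (384x512x3 uint8, blue, green, red); there is no depth.
- imaging.camera_info(name): a dict with "camera_matrix" (3x3 intrinsics, pixels), "xyz" and "attitude" of the camera in the world. Camera axes: x right, y down, z forward; pixel columns grow to the right and rows downward; lengths in m; the calibration is good to about 2 mm. The wrist camera is an equidistant fisheye: a pixel r from the principal point sees the ray r / f radians off the axis. A picture is of the moment at which its call begins: read the wrist's pose just before it. camera_info takes no time and is no camera call; for the wrist camera it gives the pose at the moment of the call.
- r.hand_in(): hands the job in, once; it reports no verdict.
Trained networks look in the newest picture that a camera, given by its name, has taken for a name from the list of things; names that differ only in an ending like _2 or _b are one class to them, and where a whole thing is asked for, a point or a joint stands for the part that bears it (a point fixed in the world has none). Each returns a list of dicts, best first, with "conf" (0 to 1); they miss things now and then, are a little off and sometimes report something else, mostly with a low value. They report only what shows in the picture. A call takes as long as a camera call. They do not tell look-alikes from the thing itself.
- imaging.find_in(camera, query): "position" ([column, row] in pixels, amid what is visible of it).
- imaging.cut_out(camera, query): "region" (384x512 bool, what is visible of it) and "position" ([column, row] in pixels, amid what is visible of it).
- imaging.tip_of(camera, query): "position" ([column, row] in pixels: a listed point, or the origin of a listed thing).
The state is a dict: "clock": time; "joints": joint angles; "qvel": joint speeds; "tau": joint torques, N m; "tcp_pos": TCP position; "orientation": TCP orientation; "contact_force": force on the tool from outside, world axes, zero at the start; "moment": the same for the moment, N m; "grip_width": finger opening in m.
Only numpy, scipy, OpenCV 4.12 (cv2) and the standard library are available. Lean on these libraries where they do the work, as an engineer would, in place of code of your own. Each camera call takes 0.05 s, during which the arm holds its last target.

## Working session

There is one attempt and no reset: what is moved stays moved. The work goes in short steps, Python scripts to look and compute and a tool call to move; the robot and the scene stay as the last step left them, time stands still between calls to the robot, and variables do not carry over. Pictures are saved under pics/ and viewed, and the job is handed in when it is done.

Besides the shell and the picture viewer there is one more tool, called after "Request:" by a JSON object that holds its "api" and its "payload", one argument or row to a line. jog_arm: Moves the arm, as the interface text tells. Its arguments: {"type":"object","properties":{"rows":{"type":"array","items":{"type":"object","properties":{"delta_rot":{"type":"array","items":{"type":"number"}},"xyz":{"type":"array","items":{"type":"number"}},"fingers":{"type":"number"}}}},"grip_force":{"type":"number"}},"required":["rows"]}

```bash
mkdir -p pics; ls; python3 - <<'E'
from bench import r, imaging
import cv2
print(r.get_obs())
for n in ["side","top","wrist"]:
    i=imaging.camera_info(n); print(n,i)
    cv2.imwrite(f"pics/{n}0.png",imaging.grab_frame(n))
E
```

```text
pics
{'clock': 0.0, 'joints': array([-1.33210439,  0.47779495,  0.02235881,  1.55644952, -0.01151166,
        1.10933368, -0.0831071 ]), 'qvel': array([-9.87595255e-04,  1.16316352e-03, -5.30071990e-06, -5.69386324e-04,
       -4.43096692e-04,  1.10090560e-04, -3.40502053e-04]), 'tau': array([ 3.69222071e-04, -5.96463454e+01,  1.60800297e+00, -2.81192833e+01,
        1.25295125e-02,  9.57864075e-03,  1.20556589e-06]), 'tcp_pos': array([0.22923877, 0.63424114, 0.23033038]), 'orientation': array([-5.41993557e-01, -3.09429747e+00,  2.90247114e-03]), 'contact_force': array([ 1.48030078, -1.08957509,  0.66455764]), 'moment': array([ 0.00139417,  0.02857207, -0.03300007]), 'grip_width': 0.08538461502987102}
side {'camera_matrix': array([[443.98597963,   0.        , 259.16557824],
       [  0.        , 443.98597963, 198.50180638],
       [  0.        ,   0.        ,   1.        ]]), 'xyz': array([-0.26203646, -1.09234608,  0.67564661]), 'attitude': array([-1.92877693,  0.62686793, -0.3998762 ])}
top {'camera_matrix': array([[392.06937438,   0.        , 258.29146665],
       [  0.        , 392.06937438, 194.10337764],
       [  0.        ,   0.        ,   1.        ]]), 'xyz': array([ 0.47490694, -0.00853244,  1.05807264]), 'attitude': array([-2.18748728,  2.1714234 , -0.05320595])}
wrist {'camera_matrix': array([[297.31863964,   0.        , 252.49857115],
       [  0.        , 297.31863964, 186.39352871],
       [  0.        ,   0.        ,   1.        ]]), 'xyz': array([0.15148652, 0.66398423, 0.37442059]), 'attitude': array([2.34309863, 1.64356206, 0.26839144])}
```

View pics/top0.png

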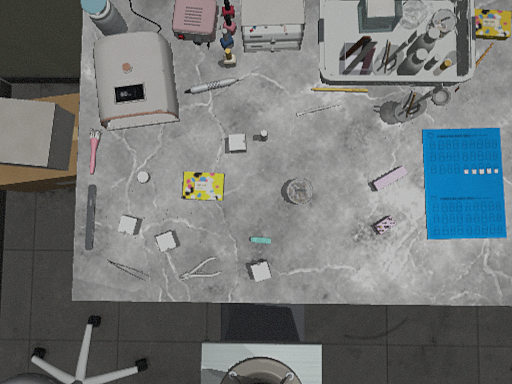

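View pics/side0.png

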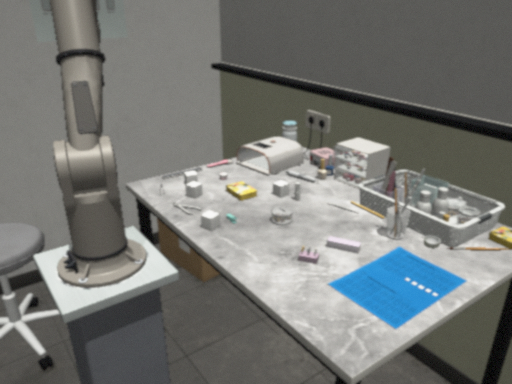

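View pics/wrist0.png

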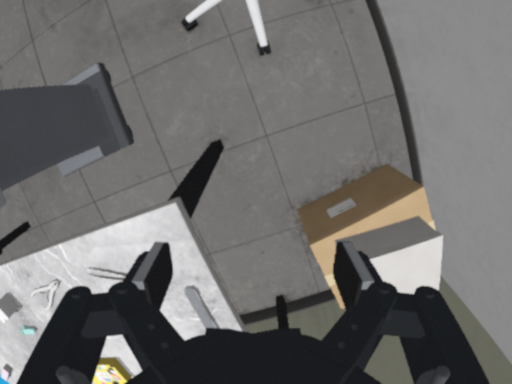

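Top view candidates:
- Cartons: (129,225), (167,241), (237,142), (260,270). The leftmost one, (129,225), is the one meant.
- Tins: (203,186) in the middle, and (492,24) by the basket, which is not meant.
- Pot: (299,190).
- Jar: (144,177), with a round lid-like thing at (440,97).
- Bit block: (384,225).
- Buffer: (388,179).
- Bottle: (263,135).
- Clip: (260,240).

```bash
cat > h.py <<'E'
import numpy as np, cv2
from scipy.spatial.transform import Rotation as R
from bench import r, imaging
def ray(info,px,fish=False):
    K=info['camera_matrix']; u=(px[0]-K[0,2])/K[0,0]; v=(px[1]-K[1,2])/K[1,1]
    if fish:
        t=np.hypot(u,v); d=np.array([u/t*np.sin(t),v/t*np.sin(t),np.cos(t)]) if t>0 else np.array([0,0,1.])
    else: d=np.array([u,v,1.])
    return R.from_rotvec(info['attitude']).apply(d)
def onplane(cam,px,z,info=None):
    info=info or imaging.camera_info(cam)
    d=ray(info,px,cam=='wrist'); p=info['xyz']; return (p+d*(z-p[2])/d[2])
def proj(cam,P,info=None):
    info=info or imaging.camera_info(cam); c=R.from_rotvec(info['attitude']).inv().apply(np.asarray(P,float)-info['xyz']); K=info['camera_matrix']
    if cam=='wrist':
        t=np.arctan2(np.hypot(c[0],c[1]),c[2]); n=np.hypot(c[0],c[1]); k=t/n
        return np.array([K[0,2]+K[0,0]*c[0]*k,K[1,2]+K[1,1]*c[1]*k])
    return np.array([K[0,2]+K[0,0]*c[0]/c[2],K[1,2]+K[1,1]*c[1]/c[2]])
E
python3 - <<'E'
from h import *
im=imaging.grab_frame('top')
c=im[110:310,70:420]; cv2.imwrite('pics/topcrop.png',cv2.resize(c[:,:],None,fx=2.28,fy=2.28,interpolation=cv2.INTER_CUBIC))
cv2.imwrite('pics/cart.png',cv2.resize(im[160:290,80:280],None,fx=4,fy=4,interpolation=cv2.INTER_CUBIC))
H=dict(tin=.024,pot=.041,carton=.046,pigment_jar=.023,bit_block=.02,buffer=.025,primer_bottle=.066,clip=.017)
for n,h in H.items():
    for d in imaging.cut_out('top',n)[:6]:
        m=d['region'].astype(np.uint8); (cx,cy),wh,a=cv2.minAreaRect(cv2.findNonZero(m))
        P=onplane('top',d['position'],h*.8)
        Q=onplane('top',(cx,cy),h*.8)
        print(n,round(d['conf'],2),np.round(d['position'],1),P[:2].round(3),Q[:2].round(3),np.round((*wh,a),1))
E
```

```text
tin 0.88 [202.9 186.7] [0.562 0.157] [0.564 0.157] [28. 40. 90.]
pot 0.81 [299.9 188. ] [ 0.559 -0.099] [ 0.55  -0.099] [24.6 26.8 63.4]
carton 0.9 [237.9 142.6] [0.678 0.064] [0.676 0.065] [19. 17. 90.]
carton 0.81 [261.8 272. ] [ 0.341 -0.001] [0.344 0.003] [19.2 17.2 76. ]
carton 0.67 [129.8 223.2] [0.464 0.344] [0.458 0.345] [21.3 18.8 15.9]
carton 0.64 [168.6 241.6] [0.417 0.242] [0.418 0.245] [17.4 21.1 69.4]
bit_block 0.78 [384.7 226.2] [ 0.461 -0.324] [ 0.465 -0.324] [10.6 20.3 54.5]
buffer 0.71 [389.9 177.7] [ 0.589 -0.338] [ 0.588 -0.336] [ 9.6 36.8 60.3]
primer_bottle 0.39 [262.8 137.7] [ 0.688 -0.001] [ 0.694 -0.005] [11.  6. 90.]
clip 0.67 [385.4 225.7] [ 0.463 -0.327] [ 0.465 -0.325] [11.1 20.  56.3]
```

View pics/topcrop.png

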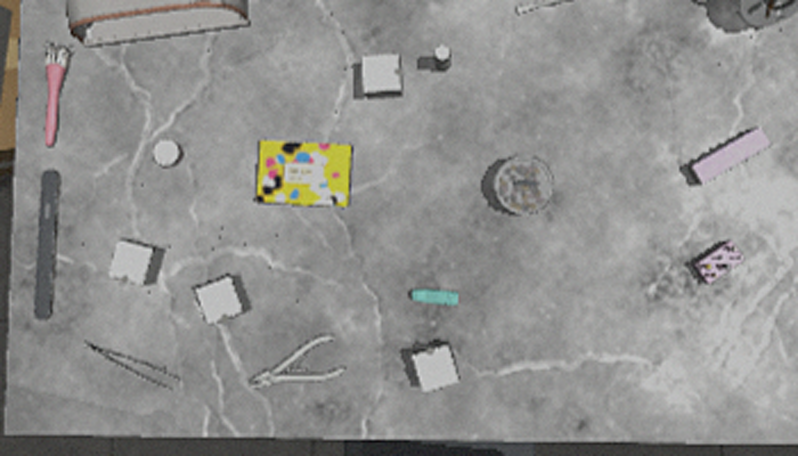

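View pics/cart.png

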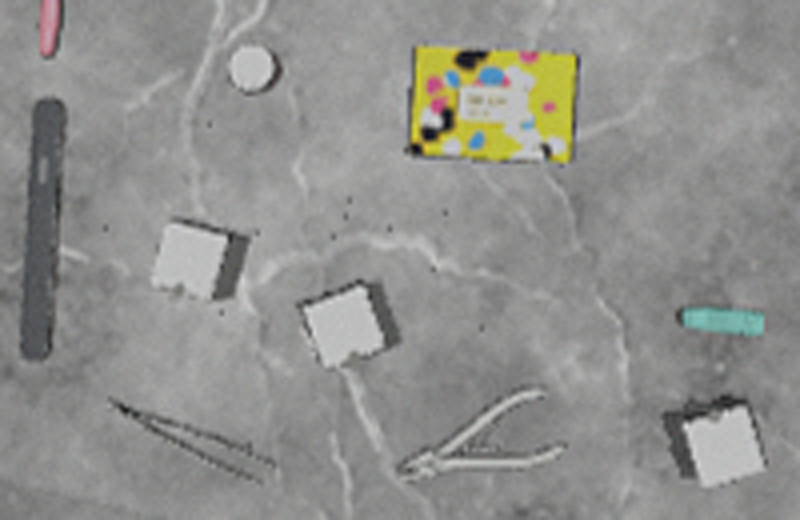

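```bash
python3 - <<'E'
from h import *
im=imaging.grab_frame('top'); hsv=cv2.cvtColor(im,cv2.COLOR_BGR2HSV)
info=imaging.camera_info('top')
def rect(mask,box,h,name):
    x0,y0,x1,y1=box; m=np.zeros_like(mask); m[y0:y1,x0:x1]=mask[y0:y1,x0:x1]
    n,l,s,c=cv2.connectedComponentsWithStats(m); k=1+np.argmax(s[1:,4]); m=(l==k).astype(np.uint8)
    cn,_=cv2.findContours(m,0,2); hull=cv2.convexHull(np.vstack(cn))
    W=np.array([onplane('top',p[0],h,info)[:2] for p in hull],np.float32)
    (c,wh,a)=cv2.minAreaRect(W*1000); b=cv2.boxPoints((c,wh,a))
    e=[b[1]-b[0],b[2]-b[1]]; L=max(e,key=np.linalg.norm); ang=np.degrees(np.arctan2(L[1],L[0]))%180
    print(name,s[k,4],'ctr',np.round(c,1),'wh',np.round(wh,1),'long-axis ang from x',round(ang,1), 'circ',[np.round(v,1) for v in cv2.minEnclosingCircle(W*1000)])
    return m
white=((hsv[...,1]<25)&(hsv[...,2]>195)).astype(np.uint8)
yel=((hsv[...,1]>90)).astype(np.uint8)
rect(yel,(170,160,235,212),.024,'tin')
rect(white,(105,205,152,245),.046,'carton')
rect(white,(130,165,158,190),.023,'jar')
S=hsv[...,1]
print('buf px',hsv[178,390],'bit',hsv[222:230,380:388,1].mean(), 'marble',hsv[200,340],'pot',hsv[190,299])
pink=((im[...,2].astype(int)-im[...,1]>12)).astype(np.uint8)
rect(pink,(362,155,412,200),.025,'buffer')
rect(pink,(365,205,405,245),.025,'bit')
g=lambda b,f,n:cv2.imwrite(n,cv2.resize(im[b[1]:b[3],b[0]:b[2]],None,fx=f,fy=f,interpolation=cv2.INTER_NEAREST))
g((270,160,330,220),10,'pics/pot.png'); g((360,160,420,245),7,'pics/pink.png')
E
```

```text
tin 674 ctr [564.5 157.2] wh [107.3  71.6] long-axis ang from x 87.7 circ [array([565.2, 156.7]), np.float64(62.4)]
carton 6 ctr [478.1 345.3] wh [13.3  1.9] long-axis ang from x 76.6 circ [array([478.7, 345.1]), np.float64(6.7)]
jar 5 ctr [596.9 327.8] wh [ 1.9 11.3] long-axis ang from x 136.0 circ [array([596.3, 327.2]), np.float64(5.6)]
buf px [155  15 191] bit 25.890625 marble [170   5 158] pot [60  3 92]
buffer 75 ctr [ 579.3 -320.7] wh [21.9 50.3] long-axis ang from x 119.7 circ [array([ 583. , -319.1]), np.float64(25.7)]
bit 57 ctr [ 458.1 -312. ] wh [27.  22.5] long-axis ang from x 31.2 circ [array([ 457.7, -309.4]), np.float64(14.8)]
```

View pics/pot.png

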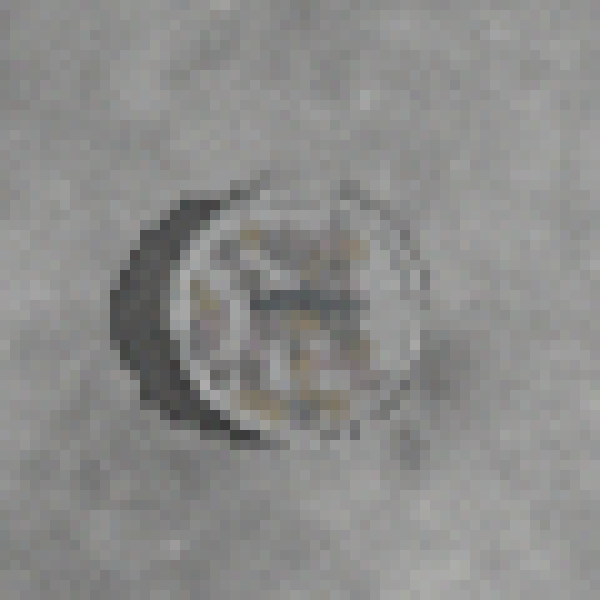

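View pics/pink.png

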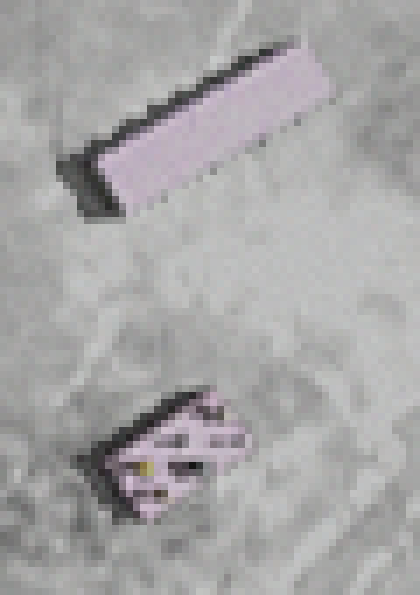

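```bash
python3 - <<'E'
from h import *
info=imaging.camera_info('top')
def W(pts,f,off,h,n):
    p=np.array(pts,float)/f+np.array(off)-.5
    w=np.array([onplane('top',q,h,info)[:2] for q in p])*1000
    print(n,'px',p.mean(0).round(1),'ctr',w.mean(0).round(1))
    if len(w)==4:
        for i in range(4):
            d=w[(i+1)%4]-w[i]; print('   edge',np.linalg.norm(d).round(1),(np.degrees(np.arctan2(d[1],d[0]))%180).round(1))
W([(173,222),(228,235),(213,300),(153,285)],4,(80,160),.046,'carton')
W([(253,68)],4,(80,160),.023,'jar')
W([(98,160),(300,47),(333,92),(125,212)],7,(360,160),.025,'buffer')
W([(103,465),(213,388),(252,440),(145,518)],7,(360,160),.02,'bit')
W([(299,312)],10,(270,160),.041,'pot')
W([(412,45),(580,53),(575,163),(408,155)],4,(80,160),.024,'tin')
W([(442,52)],2.28,(70,110),.066,'bottle')
W([(436,297)],2.28,(70,110),.017,'clip')
o=r.get_obs(); print(R.from_rotvec(o['orientation']).as_matrix().round(3))
i=imaging.camera_info('wrist'); T=R.from_rotvec(o['orientation'])
print('cam in tool',T.inv().apply(i['xyz']-o['tcp_pos']),(T.inv()*R.from_rotvec(i['attitude'])).as_matrix().round(3))
E
```

```text
carton px [127.4 224.6] ctr [460.3 347.4]
   edge 37.0 77.3
   edge 42.8 168.5
   edge 40.4 76.7
   edge 42.4 163.9
jar px [142.8 176.5] ctr [588.3 318.2]
buffer px [390.1 177.8] ctr [ 588.7 -337.2]
   edge 87.6 119.6
   edge 20.8 35.4
   edge 90.8 120.3
   edge 21.9 26.8
bit px [385.  224.2] ctr [ 466.6 -323.7]
   edge 50.7 125.1
   edge 24.1 36.4
   edge 49.9 126.2
   edge 25.0 38.1
pot px [299.4 190.7] ctr [551.7 -97.4]
tin px [202.9 185.5] ctr [565.2 156.7]
   edge 112.2 87.6
   edge 73.2 178.2
   edge 111.0 87.7
   edge 73.4 179.1
bottle px [263.4 132.3] ctr [699.3  -2.9]
clip px [260.7 239.8] ctr [422.9   2.3]
[[-0.94  0.34  0.  ]
 [ 0.34  0.94  0.  ]
 [-0.    0.   -1.  ]]
cam in tool [ 0.08321164  0.00123224 -0.14399085] [[-0.001 -0.947 -0.32 ]
 [ 1.    -0.001 -0.   ]
 [-0.    -0.32   0.947]]
```

```bash
cat >> h.py <<'E'
def goal(x,y,z,jaw=None):
    """x,y,z in m, jaw = direction of tool y in world deg (mod 180). prints tool-frame cm & deg"""
    o=r.get_obs(); T=R.from_rotvec(o['orientation']); M=T.as_matrix()
    d=T.inv().apply(np.array([x,y,z])-o['tcp_pos'])*100
    a0=np.degrees(np.arctan2(M[1,1],M[0,1]))
    a=a0 if jaw is None else a0+((jaw-a0+90)%180-90)
    c,s=np.cos(np.radians(a)),np.sin(np.radians(a))
    G=R.from_matrix(np.array([[-s,c,0],[c,s,0],[0,0,-1.]]))
    rv=np.degrees((T.inv()*G).as_rotvec())
    print('t',round(float(o['clock']),2),'tcp',o['tcp_pos'].round(4),'jaw',round(a0,1),'q7',round(float(o['joints'][6]),2),'F',np.round(o['contact_force'],1),'w',round(float(o['grip_width']),4))
    print('xyz cm',d.round(2),'rot',rv.round(1))
E
python3 -c "
from h import *
goal(.46,.347,.14,77)"
```

```text
t 0.65 tcp [0.2294 0.6348 0.2313] jaw 70.1 q7 -0.08 F [-0.2  0.1 -0.3] w 0.0852
xyz cm [-31.47 -19.23   9.13] rot [ 0.   0.  -6.9]
```

Request:
{"api": "jog_arm", "payload": {
  "rows": [
    {"xyz":[-3,-1.8,0.8],"delta_rot":[0,0,-1],"fingers":0},
    {"xyz":[-6.4,-3.9,1.8],"delta_rot":[0,0,-2],"fingers":0},
    {"xyz":[-9.8,-6,2.8],"delta_rot":[0,0,-3],"fingers":0},
    {"xyz":[-13.2,-8,3.8],"delta_rot":[0,0,-4],"fingers":0},
    {"xyz":[-16.6,-10.1,4.8],"delta_rot":[0,0,-5],"fingers":0}
  ],
  "grip_force": 25
}}

```text
clock: 1.07
tcp_pos: [0.3522, 0.4821, 0.1831]
orientation: [0.405, 3.115, 0.001]
contact_force: [1.5, 1.7, -0.8]
grip_width: 0.0856
```

```bash
python3 -c "
from h import *
goal(.46,.347,.14,77)"
```

```text
t 1.07 tcp [0.3522 0.4821 0.1831] jaw 75.2 q7 0.28 F [ 1.5  1.7 -0.8] w 0.0856
xyz cm [-13.87 -10.31   4.31] rot [ 0.   0.  -1.8]
```

Tracks well.

Request:
{"api": "jog_arm", "payload": {
  "rows": [
    {"xyz":[-3,-2.2,1],"delta_rot":[0,0,-1],"fingers":0},
    {"xyz":[-6.5,-4.8,2],"delta_rot":[0,0,-1.8],"fingers":0},
    {"xyz":[-9.9,-7.3,3],"delta_rot":[0,0,-1.8],"fingers":0},
    {"xyz":[-12.5,-9.3,3.9],"delta_rot":[0,0,-1.8],"fingers":0},
    {"xyz":[-13.9,-10.3,4.3],"delta_rot":[0,0,-1.8],"fingers":0}
  ]
}}

```text
clock: 1.48
tcp_pos: [0.4634, 0.341, 0.1391]
orientation: [0.365, 3.119, -0.004]
contact_force: [0.1, -0.7, -0.5]
grip_width: 0.0854
```

```bash
cat >> h.py <<'E'
def look(name):
    info=imaging.camera_info('wrist'); im=imaging.grab_frame('wrist'); cv2.imwrite('pics/%s.png'%name,im); np.save('pics/%s.npy'%name,dict(info,o=r.get_obs()),allow_pickle=True); return im,info
def load(name):
    return cv2.imread('pics/%s.png'%name), np.load('pics/%s.npy'%name,allow_pickle=True).item()
E
python3 -c "
from h import *
look('w1'); goal(.46,.347,.14,77)"
```

```text
t 1.53 tcp [0.4648 0.3392 0.1388] jaw 76.5 q7 0.63 F [ 1.4 -2.1  0.2] w 0.0856
xyz cm [ 0.64  0.65 -0.12] rot [-0.2  0.1 -0.5]
```

View pics/w1.png

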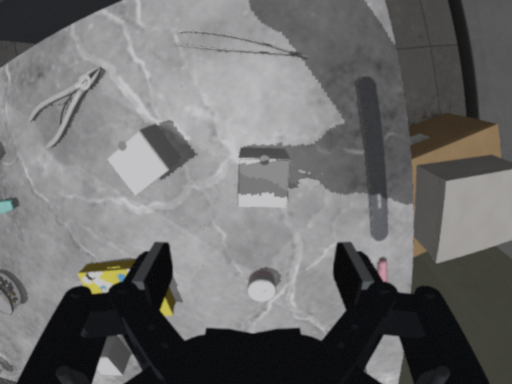

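Wrist view: carton top face spans about (239,159) to (289,207), squared with the jaws. The jar lid is at (262,290). The look-alike at (140,160) is well to the right of the carton, which fits the choice.

```bash
python3 -c "
from h import *
im,i=load('w1')
w=np.array([onplane('wrist',p,.046,i)[:2] for p in [(239.5,159),(289,159),(288.5,207),(239,207)]])
print((w*1000).round(1),w.mean(0)); 
for a,b in ((0,1),(3,2),(0,3)): d=w[b]-w[a];print(np.linalg.norm(d),np.degrees(np.arctan2(d[1],d[0])))
print('jar',onplane('wrist',(262,290),.023,i))
c=w.mean(0)
goal(c[0],c[1],.008,77)
goal(c[0],c[1],.065,77)"
```

```text
[[435.4 337.8]
 [444.7 377.4]
 [486.5 368.7]
 [476.5 327. ]] [0.46076122 0.35273094]
0.04066122263398814 76.75458427883733
0.04289738318263676 76.52254032359085
0.04250879918731918 -14.787891279220075
jar [0.58778205 0.32310863 0.023     ]
t 1.53 tcp [0.4648 0.3392 0.1388] jaw 76.5 q7 0.63 F [ 1.4 -2.1  0.2] w 0.0856
xyz cm [ 0.73  1.27 13.08] rot [-0.2  0.1 -0.5]
t 1.53 tcp [0.4648 0.3392 0.1388] jaw 76.5 q7 0.63 F [ 1.4 -2.1  0.2] w 0.0856
xyz cm [0.72 1.25 7.38] rot [-0.2  0.1 -0.5]
```

Request:
{"api": "jog_arm", "payload": {
  "rows": [
    {"xyz":[0.4,0.7,2.5],"delta_rot":[0,0,-0.5],"fingers":0},
    {"xyz":[0.7,1.1,5.5],"delta_rot":[0,0,-0.5],"fingers":0},
    {"xyz":[0.7,1.1,8.5],"delta_rot":[0,0,-0.5],"fingers":0},
    {"xyz":[0.7,1.1,11.5],"delta_rot":[0,0,-0.5],"fingers":0},
    {"xyz":[0.7,1.1,13],"delta_rot":[0,0,-0.5],"fingers":0}
  ]
}}

```text
clock: 1.95
tcp_pos: [0.459, 0.3504, 0.0057]
orientation: [-0.355, -3.121, 0.01]
contact_force: [0.2, -0.5, -0.8]
grip_width: 0.0852
```

Request:
{"api": "jog_arm", "payload": {
  "rows": [
    {"xyz":[0,0,0],"fingers":1},
    {"xyz":[0,0,0],"fingers":1},
    {"xyz":[0,0,0],"fingers":1},
    {"xyz":[0,0,0],"fingers":1},
    {"xyz":[0,0,0],"fingers":1}
  ],
  "grip_force": 30
}}

```text
$.rows[0]: bad value
```

```bash
python3 -c "
from h import *
goal(.46,.35,.09,77)"
```

```text
t 1.95 tcp [0.459  0.3504 0.0057] jaw 77.0 q7 0.63 F [ 0.2 -0.5 -0.8] w 0.0852
xyz cm [-0.11 -0.07 -8.43] rot [-0.4 -0.   0. ]
```

Request:
{"api": "jog_arm", "payload": {
  "rows": [
    {"xyz":[0,0,0],"delta_rot":[0,0,0],"fingers":1.0},
    {"xyz":[0,0,0],"delta_rot":[0,0,0],"fingers":1.0},
    {"xyz":[0,0,0],"delta_rot":[0,0,0],"fingers":1.0},
    {"xyz":[0,0,0],"delta_rot":[0,0,0],"fingers":1.0},
    {"xyz":[0,0,0],"delta_rot":[0,0,0],"fingers":1.0}
  ],
  "grip_force": 30
}}

```text
clock: 2.37
tcp_pos: [0.4599, 0.3513, 0.0073]
orientation: [0.355, 3.121, -0.006]
contact_force: [-0.0, 0.8, 2.2]
grip_width: 0.0442
```

Request:
{"api": "jog_arm", "payload": {
  "rows": [
    {"xyz":[0,0,-2.5],"delta_rot":[0,0,0],"fingers":1.0},
    {"xyz":[0,0,-5.5],"delta_rot":[0,0,0],"fingers":1.0},
    {"xyz":[0,0,-8.5],"delta_rot":[0,0,0],"fingers":1.0},
    {"xyz":[0,0,-11.5],"delta_rot":[0,0,0],"fingers":1.0},
    {"xyz":[0,0,-13],"delta_rot":[0,0,0],"fingers":1.0}
  ]
}}

```text
clock: 2.78
tcp_pos: [0.4614, 0.353, 0.142]
orientation: [0.355, 3.116, 0.001]
contact_force: [-0.0, 1.2, -0.5]
grip_width: 0.0441
```

```bash
python3 -c "
from h import *
goal(.558,.03,.135,87)"
```

```text
t 2.78 tcp [0.4614 0.353  0.142 ] jaw 77.0 q7 0.62 F [-0.   1.2 -0.5] w 0.0441
xyz cm [-16.68 -29.3    0.74] rot [  0.1   0.3 -10. ]
```

Request:
{"api": "jog_arm", "payload": {
  "rows": [
    {"xyz":[-1.2,-2.1,0],"delta_rot":[0,0,-1],"fingers":1.0},
    {"xyz":[-3.2,-5.6,0],"delta_rot":[0,0,-2],"fingers":1.0},
    {"xyz":[-5.2,-9.1,0],"delta_rot":[0,0,-4],"fingers":1.0},
    {"xyz":[-7.2,-12.6,0],"delta_rot":[0,0,-6],"fingers":1.0},
    {"xyz":[-9.2,-16.1,0],"delta_rot":[0,0,-8],"fingers":1.0}
  ]
}}

```text
clock: 3.2
tcp_pos: [0.5153, 0.1739, 0.1435]
orientation: [0.134, 3.132, 0.002]
contact_force: [0.5, 0.4, -0.2]
grip_width: 0.0438
```

```bash
python3 -c "
from h import *
goal(.558,.03,.135,87)"
```

```text
t 3.2 tcp [0.5153 0.1739 0.1435] jaw 85.1 q7 1.08 F [ 0.5  0.4 -0.2] w 0.0438
xyz cm [ -5.47 -13.97   0.86] rot [ 0.1  0.4 -1.9]
```

Request:
{"api": "jog_arm", "payload": {
  "rows": [
    {"xyz":[-1.3,-3.5,0.2],"delta_rot":[0,0,-1],"fingers":1.0},
    {"xyz":[-2.8,-7.2,0.4],"delta_rot":[0,0,-1.9],"fingers":1.0},
    {"xyz":[-4.1,-10.5,0.6],"delta_rot":[0,0,-1.9],"fingers":1.0},
    {"xyz":[-5.1,-13,0.8],"delta_rot":[0,0,-1.9],"fingers":1.0},
    {"xyz":[-5.5,-14,0.8],"delta_rot":[0,0,-1.9],"fingers":1.0}
  ]
}}

```text
clock: 3.62
tcp_pos: [0.5591, 0.0241, 0.1364]
orientation: [0.092, 3.132, -0.001]
contact_force: [-0.3, 0.3, -1.5]
grip_width: 0.0441
```

```bash
python3 -c "
from h import *
look('w2'); goal(.558,.03,.01,87)"
```

```text
t 3.67 tcp [0.5593 0.024  0.1364] jaw 86.6 q7 1.42 F [ 0.6 -1.7 -0.4] w 0.0442
xyz cm [ 0.28  0.6  12.64] rot [-0.   0.5 -0.4]
```

View pics/w2.png

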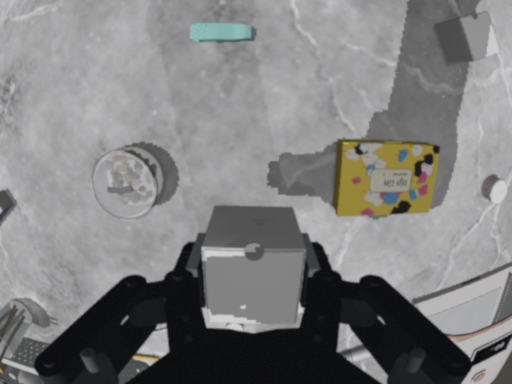

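```bash
python3 -c "
from h import *
im,i=load('w2')
a=cv2.resize(im[125:230,325:450],None,fx=5,fy=5,interpolation=cv2.INTER_CUBIC)
b=cv2.resize(im[130:235,80:185],None,fx=5,fy=5,interpolation=cv2.INTER_CUBIC)
cv2.imwrite('pics/w2a.png',a);cv2.imwrite('pics/w2b.png',b)"
```

```text
(no output)
```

View pics/w2a.png

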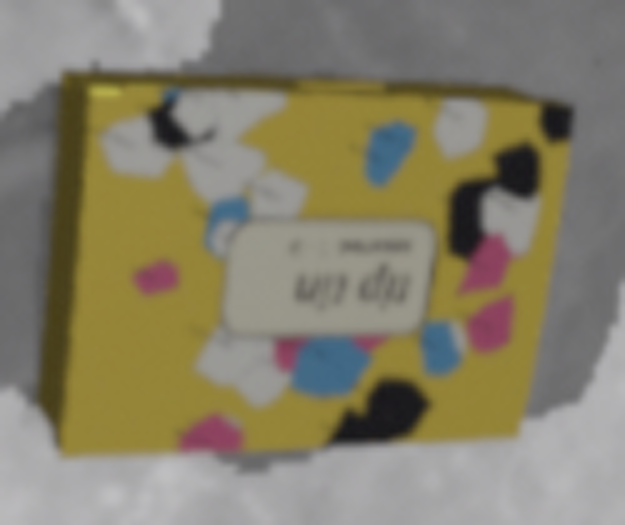

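View pics/w2b.png

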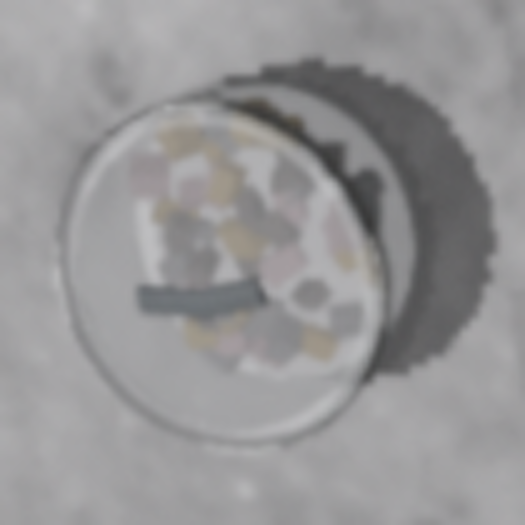

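```bash
python3 -c "
from h import *
im,i=load('w2')
f=lambda p,o,h:onplane('wrist',np.array(p)/5+np.array(o)-.4,h,i)[:2]*1000
w=np.array([f(p,(325,125),.024) for p in [(85,85),(572,105),(520,435),(62,455)]])
print(w.round(1),w.mean(0))
for a in range(4): d=w[(a+1)%4]-w[a];print(np.linalg.norm(d),np.degrees(np.arctan2(d[1],d[0]))%180)
p=np.array([f(p,(80,130),.041) for p in [(62,240),(222,270),(385,310),(180,98),(250,443),(90,370),(330,170)]]); print('pot',p.round(1))
q=np.delete(p,1,0); A=np.c_[2*q,np.ones(len(q))]; s=np.linalg.lstsq(A,(q**2).sum(1),rcond=None)[0]; print('pot c',s[:2],np.sqrt(s[2]+s[:2]@s[:2]))
print('clip',onplane('wrist',(220,33),.017,i),'jar',onplane('wrist',(494,189),.023,i))
c=w.mean(0);d=s[:2]-c; print('row',np.linalg.norm(d),np.degrees(np.arctan2(d[1],d[0]))%180,'mid',(c+s[:2])/2)
"
```

```text
[[526.2 107.6]
 [531.7 214.8]
 [603.7 212.2]
 [598.8 105.5]] [565.11577952 160.0326593 ]
107.4136782632938 87.04227068846004
72.0412545431395 177.9137827112762
106.79633516897903 87.373360662026
72.67028856994845 178.39447169158288
pot [[ 540.5 -123.4]
 [ 548.5  -90.2]
 [ 557.9  -59.5]
 [ 516.3  -92.5]
 [ 582.8  -92. ]
 [ 566.6 -123.6]
 [ 531.7  -65.6]]
pot c [550.34893812 -92.76959517] 33.44806286748879
clip [0.4249224 0.0054102 0.017    ] jar [0.58463447 0.31244926 0.023     ]
row 253.23317212926958 86.65700223186087 mid [557.73235882  33.63153207]
```

```bash
python3 -c "
from h import *
goal(.558,.032,.0085,87)"
```

```text
t 3.67 tcp [0.5593 0.024  0.1364] jaw 86.6 q7 1.42 F [ 0.6 -1.7 -0.4] w 0.0442
xyz cm [ 0.29  0.79 12.79] rot [-0.   0.5 -0.4]
```

Request:
{"api": "jog_arm", "payload": {
  "rows": [
    {"xyz":[0.2,0.5,2.5],"delta_rot":[0,0.5,0],"fingers":1.0},
    {"xyz":[0.3,0.8,6],"delta_rot":[0,0.5,0],"fingers":1.0},
    {"xyz":[0.3,0.8,9.5],"delta_rot":[0,0.5,0],"fingers":1.0},
    {"xyz":[0.3,0.8,11.5],"delta_rot":[0,0.5,0],"fingers":1.0},
    {"xyz":[0.3,0.8,12.4],"delta_rot":[0,0.5,0],"fingers":1.0}
  ]
}}

```text
clock: 4.08
tcp_pos: [0.5557, 0.0338, 0.01]
orientation: [-0.089, -3.136, 0.0]
contact_force: [-0.8, 0.2, -0.5]
grip_width: 0.0438
```

```bash
python3 -c "
from h import *
goal(.558,.032,.0085,87)"
```

```text
t 4.08 tcp [0.5557 0.0338 0.01  ] jaw 86.7 q7 1.43 F [-0.8  0.2 -0.5] w 0.0438
xyz cm [-0.24 -0.17  0.15] rot [-0.  -0.2 -0.3]
```

Request:
{"api": "jog_arm", "payload": {
  "rows": [
    {"xyz":[-0.2,-0.2,0.1],"delta_rot":[0,0,0],"fingers":1.0},
    {"xyz":[-0.2,-0.2,0.2],"delta_rot":[0,0,0],"fingers":1.0},
    {"xyz":[-0.2,-0.2,0.2],"delta_rot":[0,0,0],"fingers":1.0},
    {"xyz":[-0.2,-0.2,0.2],"delta_rot":[0,0,0],"fingers":1.0},
    {"xyz":[-0.2,-0.2,0.2],"delta_rot":[0,0,0],"fingers":0.6}
  ]
}}

```text
clock: 4.5
tcp_pos: [0.5587, 0.0319, 0.0093]
orientation: [-0.089, -3.139, -0.001]
contact_force: [0.1, -0.4, -1.2]
grip_width: 0.0445
```

Request:
{"api": "jog_arm", "payload": {
  "rows": [
    {"xyz":[0,0,0],"delta_rot":[0,0,0],"fingers":0},
    {"xyz":[0,0,0],"delta_rot":[0,0,0],"fingers":0},
    {"xyz":[0,0,0],"delta_rot":[0,0,0],"fingers":0},
    {"xyz":[0,0,0],"delta_rot":[0,0,0],"fingers":0},
    {"xyz":[0,0,-0.5],"delta_rot":[0,0,0],"fingers":0}
  ]
}}

```text
clock: 4.92
tcp_pos: [0.558, 0.0318, 0.0139]
orientation: [-0.089, -3.137, -0.0]
contact_force: [0.2, 0.3, 0.1]
grip_width: 0.0853
```

Request:
{"api": "jog_arm", "payload": {
  "rows": [
    {"xyz":[0,0,-3],"delta_rot":[0,0,0],"fingers":0},
    {"xyz":[0,0,-6.5],"delta_rot":[0,0,0],"fingers":0},
    {"xyz":[0,0,-10],"delta_rot":[0,0,0],"fingers":0},
    {"xyz":[0,0,-12],"delta_rot":[0,0,0],"fingers":0},
    {"xyz":[0,0,-13],"delta_rot":[0,0,0],"fingers":0}
  ]
}}

```text
clock: 5.33
tcp_pos: [0.5602, 0.0319, 0.1475]
orientation: [0.09, 3.138, 0.002]
contact_force: [0.5, -0.1, 0.0]
grip_width: 0.0853
```

```bash
python3 -c "
from h import *
look('w3'); goal(.587,.321,.12,80)"
```

```text
t 5.38 tcp [0.5604 0.032  0.1478] jaw 86.7 q7 1.41 F [-0.  -0.2  1. ] w 0.0851
xyz cm [-0.99 29.    2.82] rot [0.1 0.1 6.7]
```

View pics/w3.png

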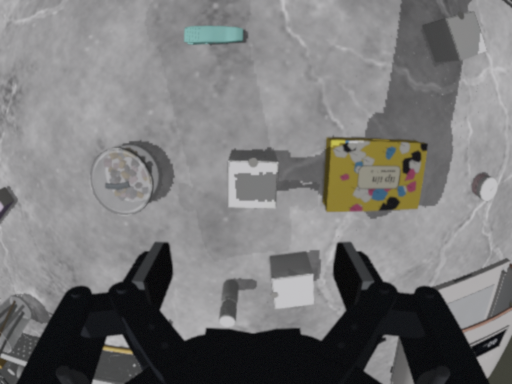

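The carton stands between tin and pot, top face around (252,185), and the bottle at (228,320) and clip at (213,35) are undisturbed. Now the jar.

```bash
python3 -c "
from h import *
im,i=load('w3')
w=np.array([onplane('wrist',p,.046,i)[:2] for p in [(229,161.5),(277,162),(276,207.5),(228,207.5)]]); print(w.mean(0))
goal(.587,.318,.12)"
```

```text
[0.55948328 0.03350661]
t 5.38 tcp [0.5604 0.032  0.1478] jaw 86.7 q7 1.41 F [-0.  -0.2  1. ] w 0.0851
xyz cm [-1.01 28.7   2.82] rot [ 0.1  0.1 -0. ]
```

Request:
{"api": "jog_arm", "payload": {
  "rows": [
    {"xyz":[-0.1,3,0.2],"delta_rot":[0,0,0],"fingers":0},
    {"xyz":[-0.3,7,0.5],"delta_rot":[0,0,0],"fingers":0},
    {"xyz":[-0.5,11,1],"delta_rot":[0,0,0],"fingers":0},
    {"xyz":[-0.7,15,1.5],"delta_rot":[0,0,0],"fingers":0},
    {"xyz":[-0.9,19,2],"delta_rot":[0,0,0],"fingers":0}
  ]
}}

```text
clock: 5.8
tcp_pos: [0.5793, 0.2226, 0.1262]
orientation: [0.09, 3.14, 0.001]
contact_force: [1.0, 0.5, -0.3]
grip_width: 0.0856
```

```bash
python3 -c "
from h import *
goal(.587,.318,.12,87)"
```

```text
t 5.8 tcp [0.5793 0.2226 0.1262] jaw 86.7 q7 1.09 F [ 1.   0.5 -0.3] w 0.0856
xyz cm [-0.22  9.57  0.62] rot [ 0.   0.  -0.3]
```

Request:
{"api": "jog_arm", "payload": {
  "rows": [
    {"xyz":[-0.1,3,0.2],"delta_rot":[0,0,0],"fingers":0},
    {"xyz":[-0.2,6,0.4],"delta_rot":[0,0,0],"fingers":0},
    {"xyz":[-0.2,8.5,0.6],"delta_rot":[0,0,0],"fingers":0},
    {"xyz":[-0.2,9.6,0.6],"delta_rot":[0,0,0],"fingers":0},
    {"xyz":[-0.2,9.6,0.6],"delta_rot":[0,0,0],"fingers":0}
  ]
}}

```text
clock: 6.22
tcp_pos: [0.5851, 0.3215, 0.1183]
orientation: [-0.083, -3.138, -0.001]
contact_force: [0.1, -0.1, 0.3]
grip_width: 0.0853
```

```bash
python3 -c "
from h import *
im,_=look('w4'); goal(.587,.318,.12)
cv2.imwrite('pics/w4a.png',cv2.resize(im[100:240,180:330],None,fx=4,fy=4,interpolation=cv2.INTER_CUBIC))"
```

```text
t 6.27 tcp [0.5859 0.3185 0.1188] jaw 86.8 q7 0.97 F [ 0.8 -1.1 -1.3] w 0.0855
xyz cm [-0.11 -0.04 -0.12] rot [-0.1 -0.1 -0. ]
```

View pics/w4a.png

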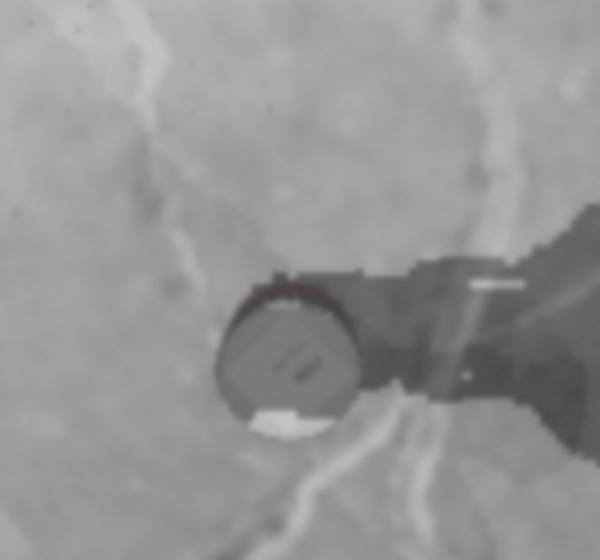

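Jar lid circle is centred at crop (288,369), which is full pixel (251.6,191.8).

```bash
python3 -c "
from h import *
im,i=load('w4')
p=onplane('wrist',(251.6,191.8),.023,i); print(p)
goal(p[0],p[1],-.001,87)"
```

```text
[0.58776302 0.32211654 0.023     ]
t 6.27 tcp [0.5859 0.3185 0.1188] jaw 86.8 q7 0.97 F [ 0.8 -1.1 -1.3] w 0.0855
xyz cm [-0.18  0.39 11.98] rot [-0.1 -0.1 -0.2]
```

Request:
{"api": "jog_arm", "payload": {
  "rows": [
    {"xyz":[-0.1,0.3,3],"delta_rot":[0,0,0],"fingers":0},
    {"xyz":[-0.2,0.4,6.5],"delta_rot":[0,0,0],"fingers":0},
    {"xyz":[-0.2,0.4,9.5],"delta_rot":[0,0,0],"fingers":0},
    {"xyz":[-0.2,0.4,11.3],"delta_rot":[0,0,0],"fingers":0},
    {"xyz":[-0.2,0.4,11.8],"delta_rot":[0,0,0],"fingers":0}
  ]
}}

```text
clock: 6.68
tcp_pos: [0.5861, 0.3172, -0.0031]
orientation: [-0.092, -3.134, 0.01]
contact_force: [-0.4, 0.0, -0.4]
grip_width: 0.0856
```

Request:
{"api": "jog_arm", "payload": {
  "rows": [
    {"xyz":[0,0,0.1],"delta_rot":[0,0,0],"fingers":1.0},
    {"xyz":[0,0,0.1],"delta_rot":[0,0,0],"fingers":1.0},
    {"xyz":[0,0,0.1],"delta_rot":[0,0,0],"fingers":1.0},
    {"xyz":[0,0,0.1],"delta_rot":[0,0,0],"fingers":1.0},
    {"xyz":[0,0,0.1],"delta_rot":[0,0,0],"fingers":1.0}
  ]
}}

```text
clock: 7.1
tcp_pos: [0.5886, 0.3206, -0.0002]
orientation: [-0.091, -3.139, 0.001]
contact_force: [-0.1, 2.9, 5.7]
grip_width: 0.0301
```

```bash
python3 -c "
from h import *
goal(.587,.322,.14,87)"
```

```text
t 7.1 tcp [ 5.886e-01  3.206e-01 -2.000e-04] jaw 86.7 q7 0.97 F [-0.1  2.9  5.7] w 0.0301
xyz cm [  0.18   0.12 -14.02] rot [-0.  -0.1 -0.3]
```

Request:
{"api": "jog_arm", "payload": {
  "rows": [
    {"xyz":[0,0,0],"delta_rot":[0,0,0],"fingers":1.0},
    {"xyz":[0,0,0],"delta_rot":[0,0,0],"fingers":1.0},
    {"xyz":[0,0,0],"delta_rot":[0,0,0],"fingers":1.0},
    {"xyz":[0,0,0],"delta_rot":[0,0,0],"fingers":1.0},
    {"xyz":[0,0,0],"delta_rot":[0,0,0],"fingers":1.0}
  ]
}}

```text
clock: 7.52
tcp_pos: [0.5885, 0.3202, -0.0002]
orientation: [-0.091, -3.139, 0.001]
contact_force: [-1.2, -0.5, 2.7]
grip_width: 0.0298
```

```bash
python3 -c "
from h import *
goal(.587,.322,.14,87)"
```

```text
t 7.52 tcp [ 5.885e-01  3.202e-01 -2.000e-04] jaw 86.7 q7 0.97 F [-1.2 -0.5  2.7] w 0.0298
xyz cm [  0.18   0.16 -14.02] rot [-0.1 -0.1 -0.3]
```

Request:
{"api": "jog_arm", "payload": {
  "rows": [
    {"xyz":[0,0,-2],"delta_rot":[0,0,0],"fingers":1.0},
    {"xyz":[0,0,-5],"delta_rot":[0,0,0],"fingers":1.0},
    {"xyz":[0,0,-8.5],"delta_rot":[0,0,0],"fingers":1.0},
    {"xyz":[0,0,-12],"delta_rot":[0,0,0],"fingers":1.0},
    {"xyz":[0,0,-14],"delta_rot":[0,0,0],"fingers":1.0}
  ]
}}

```text
clock: 7.93
tcp_pos: [0.59, 0.3207, 0.1437]
orientation: [0.092, 3.138, 0.002]
contact_force: [1.3, 1.0, -0.1]
grip_width: 0.0302
```

```bash
python3 -c "
from h import *
im,_=look('w5'); goal(.5585,.0325,.14)
cv2.imwrite('pics/w5a.png',cv2.resize(im[200:360,170:340],None,fx=4,fy=4,interpolation=cv2.INTER_CUBIC))"
```

```text
t 7.98 tcp [0.5918 0.3216 0.147 ] jaw 86.6 q7 0.97 F [1.7 0.7 3.1] w 0.0296
xyz cm [  1.63 -29.06   0.57] rot [ 0.2  0.4 -0. ]
```

View pics/w5a.png

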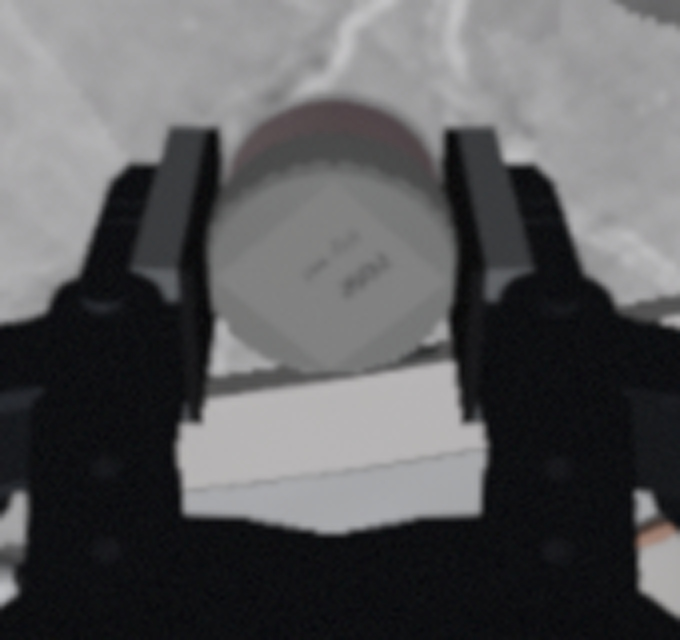

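The jar is held upright with its lid centred near (253,267), slightly off the pad centre along tool x.

```bash
python3 -c "
from h import *
im,i=load('w5'); o=i['o']; print(o['tcp_pos'])
p=onplane('wrist',(252.9,267.1),o['tcp_pos'][2]+.023,i); print(p, 'offs world',p-o['tcp_pos'])
# estimate of TCP-consistent before: 
print(R.from_rotvec(o['orientation']).inv().apply(p-o['tcp_pos']))
goal(.5585,.0325,.14,87)
"
```

```text
[0.59178187 0.32163174 0.14700899]
[0.58725697 0.32239483 0.17000899] offs world [-0.0045249  0.0007631  0.023    ]
[ 0.00441773  0.00059489 -0.02302579]
t 7.98 tcp [0.5918 0.3216 0.147 ] jaw 86.6 q7 0.97 F [1.7 0.7 3.1] w 0.0296
xyz cm [  1.63 -29.06   0.57] rot [ 0.2  0.4 -0.4]
```

```bash
python3 -c "
from h import *
goal(.562,.032,.14,87)
"
```

```text
t 7.98 tcp [0.5918 0.3216 0.147 ] jaw 86.6 q7 0.97 F [1.7 0.7 3.1] w 0.0296
xyz cm [  1.27 -29.09   0.57] rot [ 0.2  0.4 -0.4]
```

Request:
{"api": "jog_arm", "payload": {
  "rows": [
    {"xyz":[0.1,-2.5,0.1],"delta_rot":[0,0,0],"fingers":1.0},
    {"xyz":[0.3,-6,0.2],"delta_rot":[0,0,0],"fingers":1.0},
    {"xyz":[0.5,-10,0.3],"delta_rot":[0,0,0],"fingers":1.0},
    {"xyz":[0.8,-14,0.4],"delta_rot":[0,0,0],"fingers":1.0},
    {"xyz":[1,-18,0.5],"delta_rot":[0,0,0],"fingers":1.0}
  ]
}}

```text
clock: 8.4
tcp_pos: [0.5702, 0.1407, 0.1406]
orientation: [0.092, 3.135, 0.006]
contact_force: [1.9, -0.5, -0.5]
grip_width: 0.0295
```

```bash
python3 -c "
from h import *
goal(.562,.032,.14,87)
"
```

```text
t 8.4 tcp [0.5702 0.1407 0.1406] jaw 86.7 q7 1.22 F [ 1.9 -0.5 -0.5] w 0.0295
xyz cm [  0.19 -10.9    0.02] rot [ 0.2  0.3 -0.3]
```

Request:
{"api": "jog_arm", "payload": {
  "rows": [
    {"xyz":[0,-3.5,0],"delta_rot":[0,0.3,0],"fingers":1.0},
    {"xyz":[0.1,-7,0],"delta_rot":[0,0.3,0],"fingers":1.0},
    {"xyz":[0.2,-9.5,0],"delta_rot":[0,0.3,0],"fingers":1.0},
    {"xyz":[0.2,-10.7,0],"delta_rot":[0,0.3,0],"fingers":1.0},
    {"xyz":[0.2,-10.9,0],"delta_rot":[0,0.3,0],"fingers":1.0}
  ]
}}

```text
clock: 8.82
tcp_pos: [0.5614, 0.0287, 0.1399]
orientation: [-0.099, -3.14, -0.004]
contact_force: [-0.2, -0.5, -0.2]
grip_width: 0.0295
```

```bash
python3 -c "
from h import *
goal(.562,.032,.052,87)
"
```

```text
t 8.82 tcp [0.5614 0.0287 0.1399] jaw 86.4 q7 1.41 F [-0.2 -0.5 -0.2] w 0.0295
xyz cm [-0.04  0.31  8.79] rot [ 0.1 -0.  -0.6]
```

Request:
{"api": "jog_arm", "payload": {
  "rows": [
    {"xyz":[0,0.2,2],"delta_rot":[0,0,0],"fingers":1.0},
    {"xyz":[0,0.3,4.5],"delta_rot":[0,0,0],"fingers":1.0},
    {"xyz":[0,0.3,6.5],"delta_rot":[0,0,0],"fingers":1.0},
    {"xyz":[0,0.3,7.6],"delta_rot":[0,0,0],"fingers":1.0},
    {"xyz":[0,0.3,8],"delta_rot":[0,0,0],"fingers":1.0}
  ]
}}

```text
clock: 9.23
tcp_pos: [0.5604, 0.0338, 0.0578]
orientation: [-0.095, -3.136, -0.004]
contact_force: [-0.2, 0.6, -0.3]
grip_width: 0.0298
```

```bash
python3 -c "
from h import *
goal(.562,.032,.047,87); im,_=look('w6')
cv2.imwrite('pics/w6a.png',cv2.resize(im[170:370,150:350],None,fx=3,fy=3,interpolation=cv2.INTER_CUBIC))"
```

```text
t 9.23 tcp [0.5604 0.0338 0.0578] jaw 86.5 q7 1.42 F [-0.2  0.6 -0.3] w 0.0298
xyz cm [-0.18 -0.17  1.08] rot [ 0.2 -0.2 -0.5]
```

View pics/w6a.png

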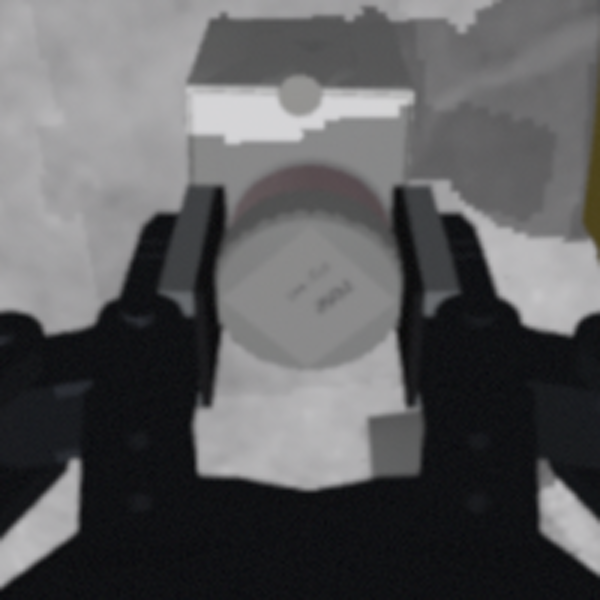

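```bash
python3 -c "
from h import *
im,i=load('w6')
e=onplane('wrist',(249.7,199.2),.046,i); a=onplane('wrist',(150+188/3-.3,199.2),.046,i); b=onplane('wrist',(150+412/3-.3,199.2),.046,i); print(e,a,b)
print('carton c',e[:2]+.023*np.array([np.cos(np.radians(-3)),np.sin(np.radians(-3))]))
print('jar',onplane('wrist',(252.4,266.4),.0578+.023,i), i['o']['tcp_pos'])
goal(.562,.032,.047,87)"
```

```text
[0.53780078 0.03505205 0.046     ] [0.53652629 0.01397716 0.046     ] [0.53915457 0.05608899 0.046     ]
carton c [0.56076926 0.03384832]
jar [0.55961298 0.03512908 0.0808    ] [0.5607639  0.03340249 0.05827493]
t 9.28 tcp [0.5608 0.0334 0.0583] jaw 86.5 q7 1.42 F [-0.2 -0.2 -0.4] w 0.0298
xyz cm [-0.14 -0.14  1.13] rot [ 0.1 -0.2 -0.5]
```

Request:
{"api": "jog_arm", "payload": {
  "rows": [
    {"xyz":[-0.1,-0.1,0.4],"delta_rot":[0,0,0],"fingers":1.0},
    {"xyz":[-0.1,-0.1,0.8],"delta_rot":[0,0,0],"fingers":1.0},
    {"xyz":[-0.1,-0.1,1.1],"delta_rot":[0,0,0],"fingers":1.0},
    {"xyz":[-0.1,-0.1,1.1],"delta_rot":[0,0,0],"fingers":1.0},
    {"xyz":[-0.1,-0.1,1.1],"delta_rot":[0,0,0],"fingers":1.0}
  ]
}}

```text
clock: 9.7
tcp_pos: [0.5618, 0.0324, 0.0475]
orientation: [-0.096, -3.137, -0.004]
contact_force: [-0.6, 0.5, -0.5]
grip_width: 0.0295
```

```bash
python3 -c "
from h import *
goal(.562,.032,.0465,87)"
```

```text
t 9.7 tcp [0.5618 0.0324 0.0475] jaw 86.5 q7 1.43 F [-0.6  0.5 -0.5] w 0.0295
xyz cm [-0.02 -0.03  0.1 ] rot [ 0.1 -0.2 -0.5]
```

Request:
{"api": "jog_arm", "payload": {
  "rows": [
    {"xyz":[0,0,0.1],"delta_rot":[0,0,0],"fingers":1.0},
    {"xyz":[0,0,0.15],"delta_rot":[0,0,0],"fingers":1.0},
    {"xyz":[0,0,0.15],"delta_rot":[0,0,0],"fingers":0.6},
    {"xyz":[0,0,0.15],"delta_rot":[0,0,0],"fingers":0.4},
    {"xyz":[0,0,0.15],"delta_rot":[0,0,0],"fingers":0}
  ]
}}

```text
clock: 10.12
tcp_pos: [0.5619, 0.0323, 0.0462]
orientation: [-0.096, -3.138, -0.004]
contact_force: [0.3, 0.4, 0.2]
grip_width: 0.0576
```

Request:
{"api": "jog_arm", "payload": {
  "rows": [
    {"xyz":[0,0,0],"delta_rot":[0,0,0],"fingers":0},
    {"xyz":[0,0,0],"delta_rot":[0,0,0],"fingers":0},
    {"xyz":[0,0,0],"delta_rot":[0,0,0],"fingers":0},
    {"xyz":[0,0,-1],"delta_rot":[0,0,0],"fingers":0},
    {"xyz":[0,0,-3],"delta_rot":[0,0,0],"fingers":0}
  ]
}}

```text
clock: 10.53
tcp_pos: [0.5602, 0.0321, 0.075]
orientation: [-0.096, -3.133, -0.003]
contact_force: [0.1, 0.4, -0.4]
grip_width: 0.0853
```

Request:
{"api": "jog_arm", "payload": {
  "rows": [
    {"xyz":[0,0,-3.5],"delta_rot":[0,0,0],"fingers":0},
    {"xyz":[0,0,-6],"delta_rot":[0,0,0],"fingers":0},
    {"xyz":[0,0,-7.5],"delta_rot":[0,0,0],"fingers":0},
    {"xyz":[0,0,-7.5],"delta_rot":[0,0,0],"fingers":0},
    {"xyz":[0,0,-7.5],"delta_rot":[0,0,0],"fingers":0}
  ]
}}

```text
clock: 10.95
tcp_pos: [0.5613, 0.032, 0.1513]
orientation: [-0.096, -3.136, -0.004]
contact_force: [0.1, -0.4, 0.2]
grip_width: 0.0854
```

```bash
python3 -c "
from h import *
im,_=look('w7'); goal(.4675,-.322,.15,37)"
```

```text
t 11.0 tcp [0.5605 0.032  0.1501] jaw 86.5 q7 1.4 F [-0.1  0.8 -0.7] w 0.0856
xyz cm [  7.12 -35.9   -0.  ] rot [-0.1 -0.4 49.5]
```

View pics/w7.png

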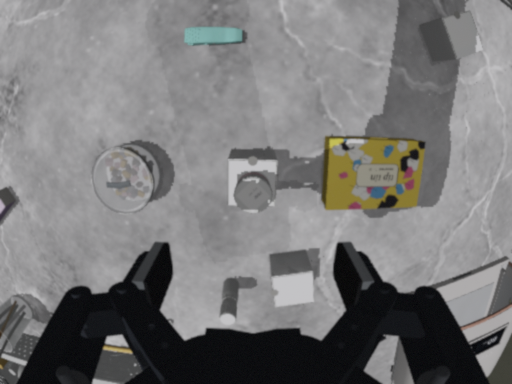

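Jar sits on the carton top at (256,189), and the bottle (229,300) and clip (213,35) are unmoved. Next the bit block.

Request:
{"api": "jog_arm", "payload": {
  "rows": [
    {"xyz":[0.6,-3,0],"delta_rot":[0,0,5],"fingers":0},
    {"xyz":[1.4,-7,0],"delta_rot":[0,0,10],"fingers":0},
    {"xyz":[2.2,-11,0],"delta_rot":[0,0,15],"fingers":0},
    {"xyz":[3,-15,0],"delta_rot":[0,0,20],"fingers":0},
    {"xyz":[3.8,-19,0],"delta_rot":[0,0,25],"fingers":0}
  ]
}}

```text
clock: 11.42
tcp_pos: [0.5092, -0.1567, 0.1488]
orientation: [-0.777, -3.034, -0.0]
contact_force: [0.2, 0.5, -0.4]
grip_width: 0.0854
```

```bash
python3 -c "
from h import *
goal(.4675,-.322,.13,37)
"
```

```text
t 11.42 tcp [ 0.5092 -0.1567  0.1488] jaw 61.3 q7 1.38 F [ 0.2  0.5 -0.4] w 0.0854
xyz cm [ -4.3  -16.49   1.88] rot [-0.2 -0.5 24.3]
```

Request:
{"api": "jog_arm", "payload": {
  "rows": [
    {"xyz":[-0.9,-3.5,0.3],"delta_rot":[0,0,5],"fingers":0},
    {"xyz":[-1.8,-7,0.8],"delta_rot":[0,0,11],"fingers":0},
    {"xyz":[-2.7,-10.5,1.3],"delta_rot":[0,0,17],"fingers":0},
    {"xyz":[-3.5,-13.5,1.7],"delta_rot":[0,0,22],"fingers":0},
    {"xyz":[-4.2,-16,1.9],"delta_rot":[0,0,24],"fingers":0}
  ]
}}

```text
clock: 11.83
tcp_pos: [0.4665, -0.3192, 0.128]
orientation: [-1.398, -2.799, 0.005]
contact_force: [0.6, 0.8, 2.0]
grip_width: 0.0857
```

Request:
{"api": "jog_arm", "payload": {
  "rows": [
    {"xyz":[0,0,0],"delta_rot":[0,0,0],"fingers":0},
    {"xyz":[0,0,0],"delta_rot":[0,0,0],"fingers":0},
    {"xyz":[0,0,0],"delta_rot":[0,0,0],"fingers":0},
    {"xyz":[0,0,0],"delta_rot":[0,0,0],"fingers":0},
    {"xyz":[0,0,0],"delta_rot":[0,0,0],"fingers":0}
  ]
}}

```text
clock: 12.25
tcp_pos: [0.4672, -0.3175, 0.1278]
orientation: [-1.394, -2.801, 0.004]
contact_force: [0.6, 0.3, -0.9]
grip_width: 0.0853
```

```bash
python3 -c "
from h import *
im,_=look('w8'); goal(.4675,-.322,.13,37)
cv2.imwrite('pics/w8a.png',cv2.resize(im[110:260,170:340],None,fx=4,fy=4,interpolation=cv2.INTER_CUBIC))"
```

```text
t 12.3 tcp [ 0.4672 -0.3177  0.128 ] jaw 37.1 q7 1.35 F [-0.4 -0.5  0.6] w 0.0856
xyz cm [-0.36 -0.24 -0.21] rot [-0.4 -0.6  0.1]
```

View pics/w8.png

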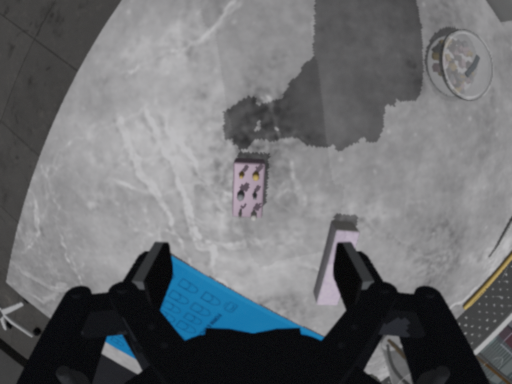

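View pics/w8a.png

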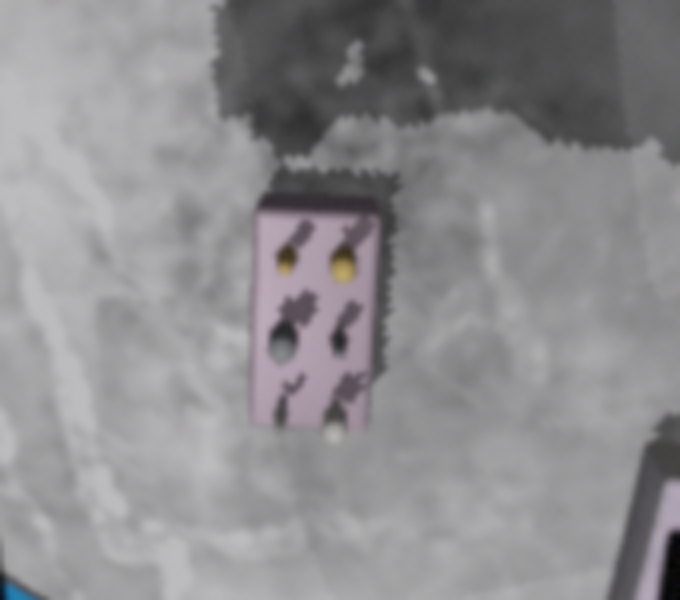

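Bit block top face spans crop (258,212) to (368,428), full pixel centre about (248,190). Its long side lies square to the jaws.

```bash
python3 -c "
from h import *
im,i=load('w8')
w=np.array([onplane('wrist',np.array(p)/4+[170,110]-np.array([.4,.4]),.02,i)[:2] for p in [(258,212),(378,215),(368,428),(250,426)]])
print((w*1000).round(1),w.mean(0))
for a in range(4): d=w[(a+1)%4]-w[a];print(np.linalg.norm(d),np.degrees(np.arctan2(d[1],d[0]))%180)
b=onplane('wrist',(336,266),.025,i);print('buffer approx',b)
c=w.mean(0); goal(c[0],c[1],-.002,36.5)"
```

```text
[[ 441.  -309.9]
 [ 462.3 -294.7]
 [ 491.4 -336.1]
 [ 469.3 -352.3]] [ 0.46600933 -0.32325011]
0.026232975406501935 35.63026541661722
0.05067698423801224 125.11555170287102
0.02739983402600469 36.24979645987273
0.05099695756605395 123.80929950699826
buffer approx [ 0.58453612 -0.3329505   0.025     ]
t 12.3 tcp [ 0.4672 -0.3177  0.128 ] jaw 37.1 q7 1.35 F [-0.4 -0.5  0.6] w 0.0856
xyz cm [-0.51 -0.33 12.99] rot [-0.5 -0.6  0.6]
```

Request:
{"api": "jog_arm", "payload": {
  "rows": [
    {"xyz":[-0.3,-0.2,3],"delta_rot":[-0.4,-0.6,1],"fingers":0},
    {"xyz":[-0.5,-0.3,6.5],"delta_rot":[-0.4,-0.6,1],"fingers":0},
    {"xyz":[-0.5,-0.3,9.5],"delta_rot":[-0.4,-0.6,1],"fingers":0},
    {"xyz":[-0.5,-0.3,11.8],"delta_rot":[-0.4,-0.6,1],"fingers":0},
    {"xyz":[-0.5,-0.3,12.7],"delta_rot":[-0.4,-0.6,1],"fingers":0}
  ]
}}

```text
clock: 12.72
tcp_pos: [0.4649, -0.3209, -0.002]
orientation: [-1.42, -2.797, 0.0]
contact_force: [0.5, 0.1, -0.4]
grip_width: 0.0857
```

```bash
python3 -c "
from h import *
goal(.466,-.3232,-.002,36)"
```

```text
t 12.72 tcp [ 0.4649 -0.3209 -0.002 ] jaw 36.2 q7 1.43 F [ 0.5  0.1 -0.4] w 0.0857
xyz cm [-0.25 -0.05 -0.  ] rot [-0.1 -0.2  0.2]
```

Request:
{"api": "jog_arm", "payload": {
  "rows": [
    {"xyz":[-0.2,-0.1,0],"delta_rot":[0,0,0],"fingers":0},
    {"xyz":[-0.2,-0.1,0],"delta_rot":[0,0,0],"fingers":0.5},
    {"xyz":[-0.2,-0.1,0],"delta_rot":[0,0,0],"fingers":1.0},
    {"xyz":[-0.2,-0.1,0],"delta_rot":[0,0,0],"fingers":1.0},
    {"xyz":[-0.2,-0.1,0],"delta_rot":[0,0,0],"fingers":1.0}
  ]
}}

```text
clock: 13.13
tcp_pos: [0.4663, -0.3236, -0.0007]
orientation: [-1.421, -2.799, 0.0]
contact_force: [0.5, -0.7, 0.2]
grip_width: 0.0387
```

Request:
{"api": "jog_arm", "payload": {
  "rows": [
    {"xyz":[0,0,0],"delta_rot":[0,0,0],"fingers":1.0},
    {"xyz":[0,0,0],"delta_rot":[0,0,0],"fingers":1.0},
    {"xyz":[0,0,0],"delta_rot":[0,0,0],"fingers":1.0},
    {"xyz":[0,0,0],"delta_rot":[0,0,0],"fingers":1.0},
    {"xyz":[0,0,0],"delta_rot":[0,0,0],"fingers":1.0}
  ],
  "grip_force": 40
}}

```text
clock: 13.55
tcp_pos: [0.4668, -0.3239, 0.0001]
orientation: [-1.422, -2.8, 0.0]
contact_force: [-1.0, 0.2, 6.7]
grip_width: 0.0271
```

```bash
python3 -c "
from h import *
goal(.466,-.3232,.15,36)"
```

```text
t 13.55 tcp [ 4.668e-01 -3.239e-01  1.000e-04] jaw 36.2 q7 1.44 F [-1.   0.2  6.7] w 0.0271
xyz cm [  0.12  -0.03 -14.99] rot [-0.  -0.1  0.2]
```

Request:
{"api": "jog_arm", "payload": {
  "rows": [
    {"xyz":[0,0,-2],"delta_rot":[0,0,0],"fingers":1.0},
    {"xyz":[0,0,-5],"delta_rot":[0,0,0],"fingers":1.0},
    {"xyz":[0,0,-8],"delta_rot":[0,0,0],"fingers":1.0},
    {"xyz":[0,0,-10.5],"delta_rot":[0,0,0],"fingers":1.0},
    {"xyz":[0,0,-12],"delta_rot":[0,0,0],"fingers":1.0}
  ]
}}

```text
clock: 13.97
tcp_pos: [0.4677, -0.3247, 0.1228]
orientation: [1.422, 2.799, -0.0]
contact_force: [0.9, -0.3, -0.9]
grip_width: 0.0271
```

```bash
python3 -c "
from h import *
im,_=look('w9');goal(.641,-.099,.12,-3)
cv2.imwrite('pics/w9a.png',cv2.resize(im[190:370,150:350],None,fx=3,fy=3,interpolation=cv2.INTER_CUBIC))"
```

```text
t 14.02 tcp [ 0.4688 -0.3254  0.1248] jaw 36.1 q7 1.36 F [ 0.3 -0.9  1.1] w 0.0271
xyz cm [ 8.13 27.26  0.51] rot [ 0.2  0.2 39.1]
```

View pics/w9a.png

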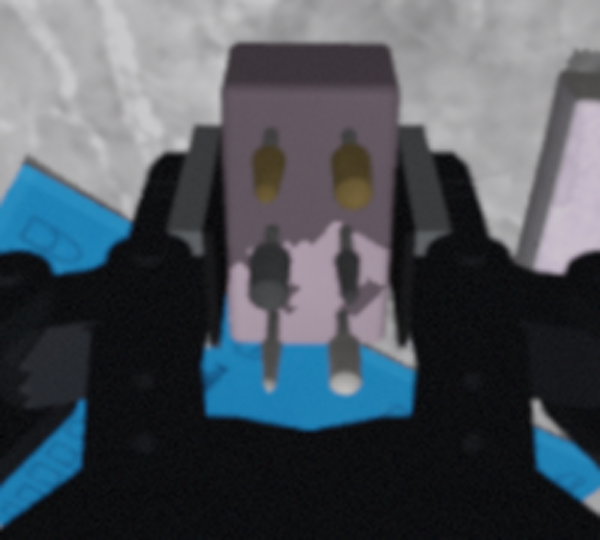

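Block held squarely. Its top face spans crop (222,88) to (398,343).

```bash
python3 -c "
from h import *
im,i=load('w9'); z=.1228+.02
w=np.array([onplane('wrist',np.array(p)/3+[150,190]-np.array([.3,.3]),z,i)[:2] for p in [(222,88),(398,88),(388,343),(231,343)]])
print((w*1000).round(1),w.mean(0)-np.array([.4677,-.3247]))
print(R.from_rotvec(i['o']['orientation']).inv().apply(np.r_[w.mean(0)-np.array([.4677,-.3247]),0]))
"
```

```text
[[ 442.1 -311.1]
 [ 463.9 -295.1]
 [ 494.8 -336.5]
 [ 471.9 -353.2]] [0.00046468 0.00074362]
[3.26580524e-04 8.13781520e-04 5.06339217e-07]
```

Request:
{"api": "jog_arm", "payload": {
  "rows": [
    {"xyz":[0.8,2.5,0],"delta_rot":[0,0,5],"fingers":1.0},
    {"xyz":[1.8,6,0],"delta_rot":[0,0,10],"fingers":1.0},
    {"xyz":[2.9,9.7,0],"delta_rot":[0,0,16],"fingers":1.0},
    {"xyz":[4,13.5,0],"delta_rot":[0,0,22],"fingers":1.0},
    {"xyz":[5.1,17,0],"delta_rot":[0,0,27],"fingers":1.0}
  ]
}}

```text
clock: 14.43
tcp_pos: [0.577, -0.1819, 0.1246]
orientation: [2.04, 2.383, 0.003]
contact_force: [0.7, -0.1, 0.3]
grip_width: 0.027
```

Block centre is within 1 mm of the TCP. Continuing.

```bash
python3 -c "
from h import *
goal(.641,-.099,.12,-3)"
```

```text
t 14.43 tcp [ 0.577  -0.1819  0.1246] jaw 8.9 q7 0.65 F [ 0.7 -0.1  0.3] w 0.027
xyz cm [7.2  7.6  0.48] rot [ 0.3  0.1 11.9]
```

Request:
{"api": "jog_arm", "payload": {
  "rows": [
    {"xyz":[2.3,2.4,0.2],"delta_rot":[0,0,5],"fingers":1.0},
    {"xyz":[4.6,4.9,0.3],"delta_rot":[0,0,9],"fingers":1.0},
    {"xyz":[6.4,6.8,0.4],"delta_rot":[0,0,12],"fingers":1.0},
    {"xyz":[7.2,7.6,0.5],"delta_rot":[0,0,12],"fingers":1.0},
    {"xyz":[7.2,7.6,0.5],"delta_rot":[0,0,12],"fingers":1.0}
  ]
}}

```text
clock: 14.85
tcp_pos: [0.6422, -0.095, 0.1185]
orientation: [2.272, 2.165, 0.004]
contact_force: [0.1, 0.5, -0.9]
grip_width: 0.0269
```

```bash
python3 -c "
from h import *
im,_=look('w10')
goal(.641,-.0995,.012,-3)"
```

```text
t 14.9 tcp [ 0.6408 -0.0981  0.1189] jaw -2.9 q7 0.33 F [-0.6 -0.6 -0.8] w 0.0271
xyz cm [-1.200e-01 -1.000e-02  1.069e+01] rot [0.2 0.1 0.1]
```

View pics/w10.png

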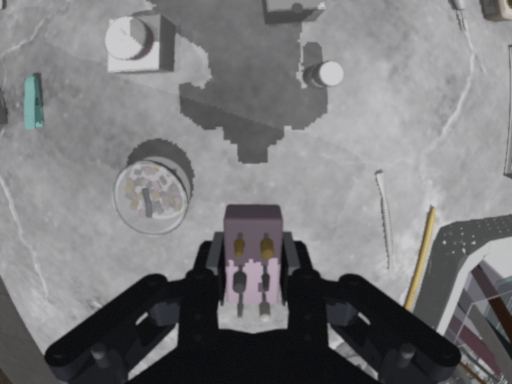

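```bash
python3 -c "
from h import *
im,i=load('w10')
q=np.array([onplane('wrist',p,.041,i)[:2] for p in [(113,190),(188,205),(145,159),(152,235),(125,225),(178,173)]])
A=np.c_[2*q,np.ones(len(q))]; s=np.linalg.lstsq(A,(q**2).sum(1),rcond=None)[0]; print('pot c',s[:2],np.sqrt(s[2]+s[:2]@s[:2]))
print('bottle',onplane('wrist',(331,73),.066,i),'jar',onplane('wrist',(127,38),.069,i))
cv2.imwrite('pics/w10a.png',cv2.resize(im[0:250,80:360],None,fx=2.8,fy=2.8,interpolation=cv2.INTER_CUBIC))"
```

```text
pot c [ 0.55569528 -0.09293288] 0.03453089652063384
bottle [ 0.69853349 -0.00105933  0.066     ] jar [0.56389717 0.03273493 0.069     ]
```

View pics/w10a.png

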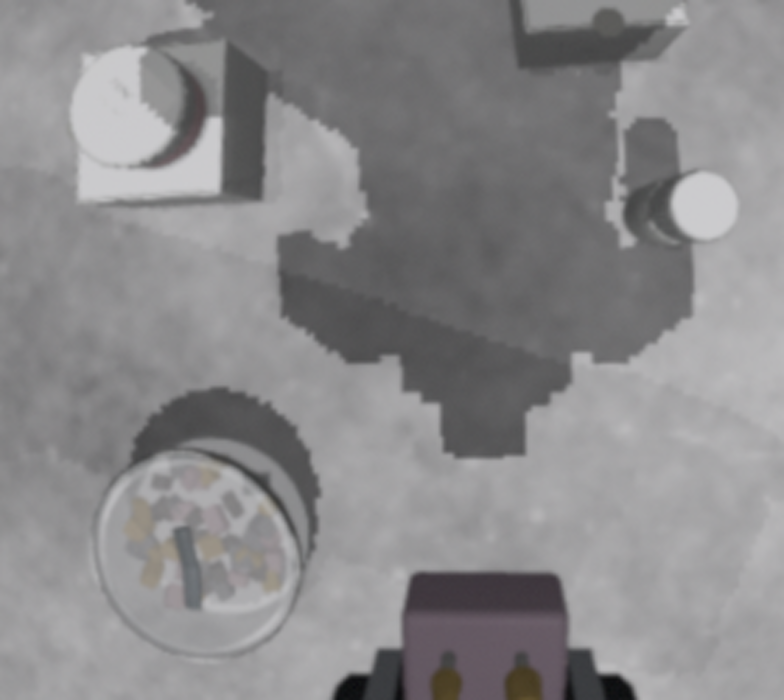

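Request:
{"api": "jog_arm", "payload": {
  "rows": [
    {"xyz":[-0.1,0.1,2.5],"delta_rot":[0,0,0],"fingers":1.0},
    {"xyz":[-0.1,0.1,5.5],"delta_rot":[0,0,0],"fingers":1.0},
    {"xyz":[-0.1,0.1,8.5],"delta_rot":[0,0,0],"fingers":1.0},
    {"xyz":[-0.1,0.1,10.5],"delta_rot":[0,0,0],"fingers":1.0},
    {"xyz":[-0.1,0.1,11],"delta_rot":[0,0,0],"fingers":1.0}
  ]
}}

```text
clock: 15.32
tcp_pos: [0.6379, -0.1019, 0.0055]
orientation: [-2.28, -2.16, 0.007]
contact_force: [-0.7, 1.0, -0.4]
grip_width: 0.0269
```

```bash
python3 -c "
from h import *
goal(.6415,-.0995,.001,-3)"
```

```text
t 15.32 tcp [ 0.6379 -0.1019  0.0055] jaw -3.1 q7 0.41 F [-0.7  1.  -0.4] w 0.0269
xyz cm [0.26 0.35 0.44] rot [-0.2  0.2 -0.1]
```

Request:
{"api": "jog_arm", "payload": {
  "rows": [
    {"xyz":[0.2,0.3,0],"delta_rot":[0,0,0],"fingers":1.0},
    {"xyz":[0.2,0.3,0.2],"delta_rot":[0,0,0],"fingers":1.0},
    {"xyz":[0.2,0.3,0.4],"delta_rot":[0,0,0],"fingers":1.0},
    {"xyz":[0.2,0.3,0.5],"delta_rot":[0,0,0],"fingers":1.0},
    {"xyz":[0.2,0.3,0.5],"delta_rot":[0,0,0],"fingers":1.0}
  ]
}}

```text
clock: 15.73
tcp_pos: [0.6416, -0.1003, 0.0014]
orientation: [2.28, 2.161, -0.005]
contact_force: [-0.5, -0.2, 0.1]
grip_width: 0.0275
```

```bash
python3 -c "
from h import *
goal(.6415,-.0995,.0005,-3)"
```

```text
t 15.73 tcp [ 0.6416 -0.1003  0.0014] jaw -3.1 q7 0.4 F [-0.5 -0.2  0.1] w 0.0275
xyz cm [ 0.08 -0.01  0.09] rot [-0.1  0.2 -0.1]
```

Request:
{"api": "jog_arm", "payload": {
  "rows": [
    {"xyz":[0,0,0.1],"delta_rot":[0,0,0],"fingers":1.0},
    {"xyz":[0,0,0.1],"delta_rot":[0,0,0],"fingers":0.45},
    {"xyz":[0,0,0.1],"delta_rot":[0,0,0],"fingers":0.45},
    {"xyz":[0,0,0.1],"delta_rot":[0,0,0],"fingers":0.45},
    {"xyz":[0,0,0.1],"delta_rot":[0,0,0],"fingers":0.45}
  ]
}}

```text
clock: 16.15
tcp_pos: [0.6417, -0.1002, 0.0006]
orientation: [2.28, 2.161, -0.005]
contact_force: [0.2, -0.3, 0.5]
grip_width: 0.0471
```

Request:
{"api": "jog_arm", "payload": {
  "rows": [
    {"xyz":[0,0,0],"delta_rot":[0,0,0],"fingers":0.45},
    {"xyz":[0,0,-2],"delta_rot":[0,0,0],"fingers":0.45},
    {"xyz":[0,0,-4.5],"delta_rot":[0,0,0],"fingers":0.45},
    {"xyz":[0,0,-8],"delta_rot":[0,0,0],"fingers":0.45},
    {"xyz":[0,0,-12],"delta_rot":[0,0,0],"fingers":0.2}
  ]
}}

```text
clock: 16.57
tcp_pos: [0.6405, -0.0997, 0.1203]
orientation: [-2.279, -2.16, 0.009]
contact_force: [1.5, 0.0, 0.5]
grip_width: 0.0576
```

```bash
python3 -c "
from h import *
im,_=look('w11')
goal(.587,-.335,.13,30)"
```

```text
t 16.62 tcp [ 0.6457 -0.1013  0.1296] jaw -3.1 q7 0.33 F [ 2.5 -1.1  5.2] w 0.0648
xyz cm [-2.366e+01 -4.590e+00 -1.000e-02] rot [  0.4   0.3 -33.1]
```

View pics/w11.png

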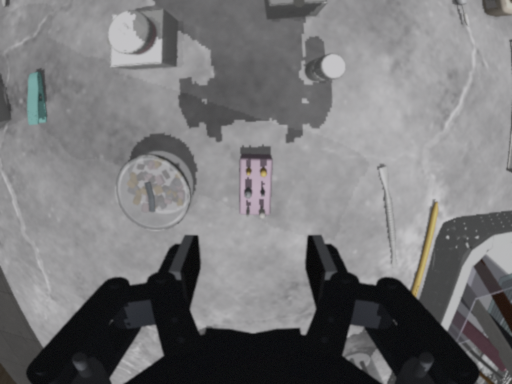

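The bit block stands behind the pot at (256,186), and bottle and clip are unmoved. Before reaching the buffer I'll check the brush cup's extent.

```bash
python3 -c "
from h import *
im=cv2.imread('pics/top0.png'); cv2.imwrite('pics/cup.png',cv2.resize(im[60:210,340:480],None,fx=4,fy=4,interpolation=cv2.INTER_CUBIC))
for z in (0,.1,.15): print(z,onplane('top',(378,112),z)[:2],onplane('top',(395,125),z)[:2],onplane('top',(440,97),z)[:2])
im=cv2.imread('pics/side0.png'); cv2.imwrite('pics/cup2.png',cv2.resize(im[150:300,280:480],None,fx=4,fy=4,interpolation=cv2.INTER_CUBIC))
"
```

```text
0 [ 0.77157307 -0.31489887] [ 0.73577492 -0.36047689] [ 0.81369955 -0.48369022]
0.1 [ 0.74353472 -0.28594373] [ 0.71111991 -0.3272141 ] [ 0.78167976 -0.43878236]
0.15 [ 0.72951554 -0.27146616] [ 0.6987924  -0.31058271] [ 0.76566987 -0.41632843]
```

View pics/cup.png

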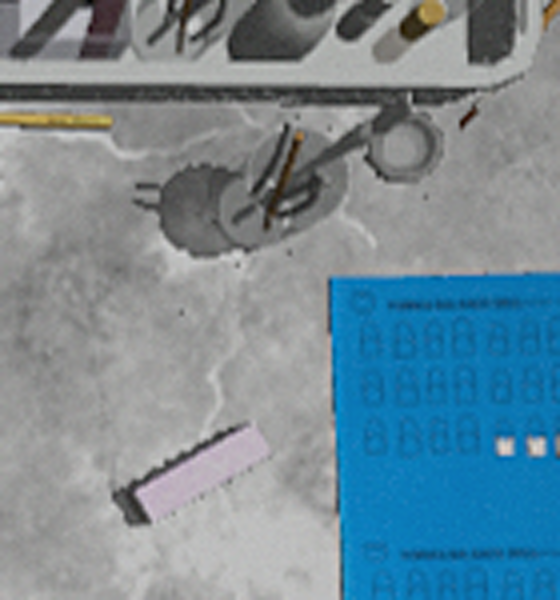

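View pics/cup2.png

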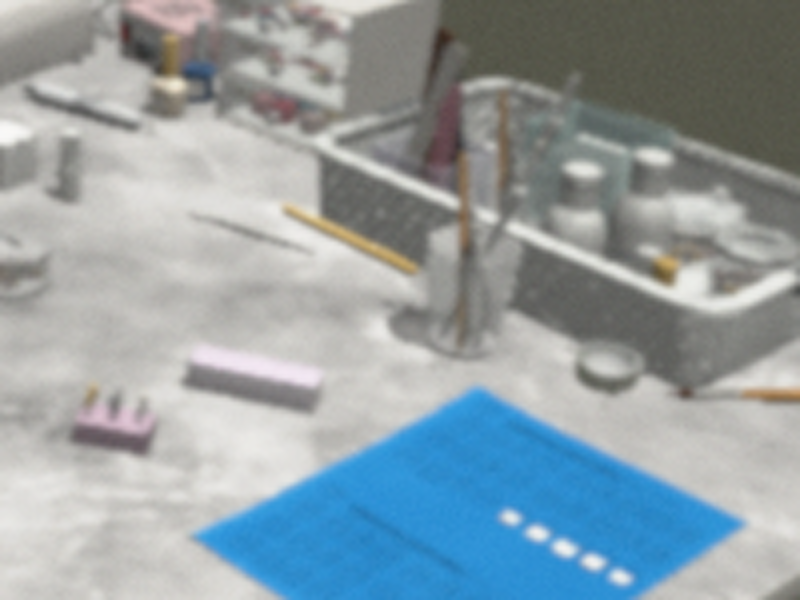

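The cup is 14 cm or more beyond the buffer, so there is clearance.

Request:
{"api": "jog_arm", "payload": {
  "rows": [
    {"xyz":[-2,-0.4,0],"delta_rot":[0,0,-4],"fingers":0},
    {"xyz":[-5.5,-1,0],"delta_rot":[0,0,-8],"fingers":0},
    {"xyz":[-9,-1.7,0],"delta_rot":[0,0,-13],"fingers":0},
    {"xyz":[-12.5,-2.4,0],"delta_rot":[0,0,-18],"fingers":0},
    {"xyz":[-16,-3.1,0],"delta_rot":[0,0,-23],"fingers":0}
  ]
}}

```text
clock: 17.03
tcp_pos: [0.6055, -0.2608, 0.1299]
orientation: [1.794, 2.569, 0.003]
contact_force: [-0.2, -0.7, -1.1]
grip_width: 0.0849
```

```bash
python3 -c "
from h import *
goal(.587,-.335,.13,30)"
```

```text
t 17.03 tcp [ 0.6055 -0.2608  0.1299] jaw 20.2 q7 0.93 F [-0.2 -0.7 -1.1] w 0.0849
xyz cm [-6.33 -4.3   0.  ] rot [ 0.3  0.4 -9.8]
```

Request:
{"api": "jog_arm", "payload": {
  "rows": [
    {"xyz":[-2.5,-1.7,0],"delta_rot":[0,0,-5],"fingers":0},
    {"xyz":[-5,-3.4,0],"delta_rot":[0,0,-10],"fingers":0},
    {"xyz":[-6.2,-4.2,0],"delta_rot":[0,0,-10],"fingers":0},
    {"xyz":[-6.3,-4.3,0],"delta_rot":[0,0,-10],"fingers":0},
    {"xyz":[-6.3,-4.3,0],"delta_rot":[0,0,-10],"fingers":0}
  ]
}}

```text
clock: 17.45
tcp_pos: [0.5867, -0.335, 0.1299]
orientation: [1.568, 2.712, 0.002]
contact_force: [0.2, 1.3, 0.3]
grip_width: 0.0856
```

```bash
python3 -c "
from h import *
im,_=look('w12')
cv2.imwrite('pics/w12a.png',cv2.resize(im[100:280,160:350],None,fx=4,fy=4,interpolation=cv2.INTER_CUBIC))
goal(.587,-.335,-.001,30)"
```

```text
t 17.5 tcp [ 0.5875 -0.3331  0.1297] jaw 30.1 q7 1.19 F [ 0.6  1.  -1. ] w 0.0854
xyz cm [-0.06 -0.22 13.07] rot [0.3 0.3 0.1]
```

View pics/w12a.png

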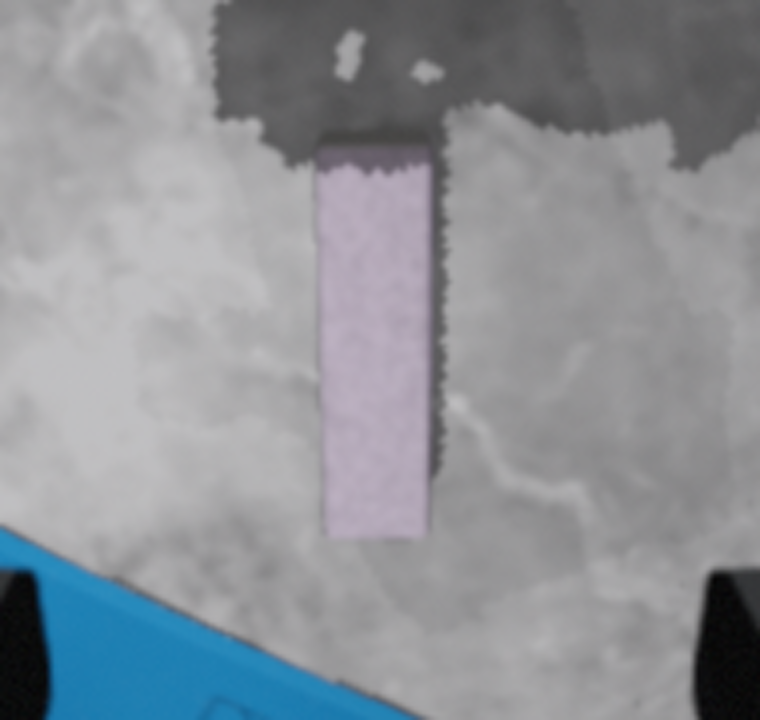

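Buffer top face spans crop (317,147) to (430,538), aligned with the jaw direction.

```bash
python3 -c "
from h import *
im,i=load('w12')
w=np.array([onplane('wrist',np.array(p)/4+[160,100]-np.array([.4,.4]),.025,i)[:2] for p in [(317,147),(432,147),(430,538),(325,538)]])
print((w*1000).round(1),w.mean(0))
for a in range(4): d=w[(a+1)%4]-w[a];print(np.linalg.norm(d),np.degrees(np.arctan2(d[1],d[0]))%180)
c=w.mean(0); goal(c[0]-.001,c[1],-.001,30)"
```

```text
[[ 555.7 -302.3]
 [ 576.7 -290.2]
 [ 623.6 -369.7]
 [ 602.1 -382. ]] [ 0.58954718 -0.33604494]
0.02423937093929127 29.839981545996462
0.09233798060458155 120.5312970309503
0.024793637976511174 29.67852975644476
0.09226309335445029 120.18770240300333
t 17.5 tcp [ 0.5875 -0.3331  0.1297] jaw 30.1 q7 1.19 F [ 0.6  1.  -1. ] w 0.0854
xyz cm [-0.23 -0.14 13.07] rot [0.3 0.3 0.1]
```

Request:
{"api": "jog_arm", "payload": {
  "rows": [
    {"xyz":[-0.2,-0.1,3],"delta_rot":[0,0,0],"fingers":0},
    {"xyz":[-0.2,-0.1,6.5],"delta_rot":[0,0,0],"fingers":0},
    {"xyz":[-0.2,-0.1,9.5],"delta_rot":[0,0,0],"fingers":0},
    {"xyz":[-0.2,-0.1,11.8],"delta_rot":[0,0,0],"fingers":0},
    {"xyz":[-0.2,-0.1,12.7],"delta_rot":[0,0,0],"fingers":0}
  ]
}}

```text
clock: 17.92
tcp_pos: [0.5881, -0.3308, -0.0014]
orientation: [1.564, 2.722, 0.005]
contact_force: [0.1, 0.7, -0.7]
grip_width: 0.0853
```

```bash
python3 -c "
from h import *
goal(.5885,-.336,.002,30)"
```

```text
t 17.92 tcp [ 0.5881 -0.3308 -0.0014] jaw 30.3 q7 1.24 F [ 0.1  0.7 -0.7] w 0.0853
xyz cm [-0.47 -0.22 -0.34] rot [ 0.2 -0.   0.3]
```

Request:
{"api": "jog_arm", "payload": {
  "rows": [
    {"xyz":[-0.5,-0.2,-0.3],"delta_rot":[0,0,0],"fingers":0},
    {"xyz":[-0.5,-0.2,-0.3],"delta_rot":[0,0,0],"fingers":0.5},
    {"xyz":[-0.5,-0.2,-0.3],"delta_rot":[0,0,0],"fingers":1.0},
    {"xyz":[-0.5,-0.2,-0.3],"delta_rot":[0,0,0],"fingers":1.0},
    {"xyz":[-0.5,-0.2,-0.3],"delta_rot":[0,0,0],"fingers":1.0}
  ]
}}

```text
clock: 18.33
tcp_pos: [0.5899, -0.3366, 0.0032]
orientation: [1.563, 2.72, 0.006]
contact_force: [-0.2, -0.7, 0.6]
grip_width: 0.039
```

Request:
{"api": "jog_arm", "payload": {
  "rows": [
    {"xyz":[0,0,0],"delta_rot":[0,0,0],"fingers":1.0},
    {"xyz":[0,0,0],"delta_rot":[0,0,0],"fingers":1.0},
    {"xyz":[0,0,0],"delta_rot":[0,0,0],"fingers":1.0},
    {"xyz":[0,0,0],"delta_rot":[0,0,0],"fingers":1.0},
    {"xyz":[0,0,0],"delta_rot":[0,0,0],"fingers":1.0}
  ],
  "grip_force": 30
}}

```text
clock: 18.75
tcp_pos: [0.5904, -0.3369, 0.0042]
orientation: [1.562, 2.719, 0.006]
contact_force: [-0.5, 1.6, 6.2]
grip_width: 0.0252
```

Request:
{"api": "jog_arm", "payload": {
  "rows": [
    {"xyz":[0,0,-2],"delta_rot":[0,0,0],"fingers":1.0},
    {"xyz":[0,0,-5],"delta_rot":[0,0,0],"fingers":1.0},
    {"xyz":[0,0,-8],"delta_rot":[0,0,0],"fingers":1.0},
    {"xyz":[0,0,-11],"delta_rot":[0,0,0],"fingers":1.0},
    {"xyz":[0,0,-13.5],"delta_rot":[0,0,0],"fingers":1.0}
  ]
}}

```text
clock: 19.17
tcp_pos: [0.5896, -0.3373, 0.1413]
orientation: [1.562, 2.718, 0.006]
contact_force: [1.6, -0.1, 0.5]
grip_width: 0.0253
```

```bash
python3 -c "
from h import *
im,_=look('w13')
cv2.imwrite('pics/w13a.png',cv2.resize(im[150:370,150:350],None,fx=2.7,fy=2.7,interpolation=cv2.INTER_CUBIC))
goal(.475,.163,.13,-3)"
```

```text
t 19.22 tcp [ 0.5919 -0.339   0.1465] jaw 30.2 q7 1.19 F [ 0.1 -1.7  2.8] w 0.025
xyz cm [49.28 15.13  1.33] rot [ 0.8  0.4 33.2]
```

View pics/w13a.png

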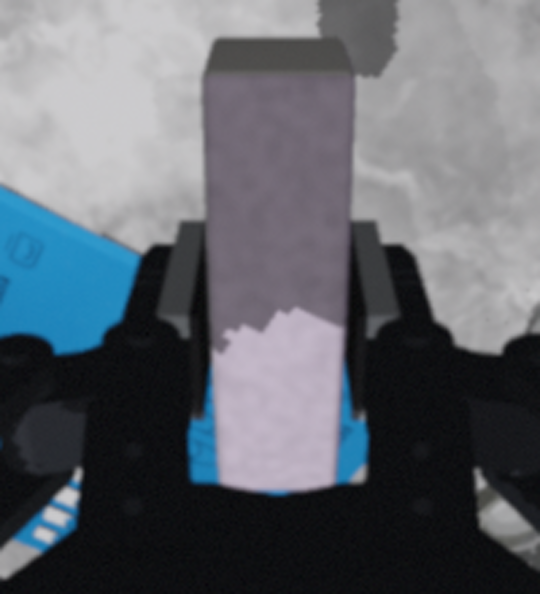

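Buffer held, its near end at crop y=72.

```bash
python3 -c "
from h import *
im,i=load('w13'); T=R.from_rotvec(i['o']['orientation'])
w=onplane('wrist',np.array((279,72))/2.7+[150,150]-.4,.1413-.0042+.025,i)
t=T.inv().apply(w-np.array([.5896,-.3373,.1413])); print(t, 'centre off tool x', t[0]-.0465)
a=np.radians(-3); off=t[0]-.0465; print('shift world of centre at place', off*np.array([-np.sin(a),np.cos(a)]))
"
```

```text
[ 0.04683432  0.00069801 -0.0212637 ] centre off tool x 0.00033432160679239264
shift world of centre at place [1.74970410e-05 3.33863431e-04]
```

Request:
{"api": "jog_arm", "payload": {
  "rows": [
    {"xyz":[2.5,0.8,0],"delta_rot":[0,0,3],"fingers":1.0},
    {"xyz":[6,1.9,0],"delta_rot":[0,0,6],"fingers":1.0},
    {"xyz":[10,3.1,0],"delta_rot":[0,0,9],"fingers":1.0},
    {"xyz":[14,4.3,0],"delta_rot":[0,0,12],"fingers":1.0},
    {"xyz":[18,5.5,0],"delta_rot":[0,0,15],"fingers":1.0}
  ]
}}

```text
clock: 19.63
tcp_pos: [0.5481, -0.1545, 0.145]
orientation: [1.904, 2.482, 0.011]
contact_force: [0.0, 1.1, -1.1]
grip_width: 0.0248
```

```bash
python3 -c "
from h import *
goal(.475,.163,.14,-3)"
```

```text
t 19.63 tcp [ 0.5481 -0.1545  0.145 ] jaw 15.0 q7 0.68 F [ 0.   1.1 -1.1] w 0.0248
xyz cm [32.56  1.16  0.3 ] rot [ 0.8  0.2 18. ]
```

Request:
{"api": "jog_arm", "payload": {
  "rows": [
    {"xyz":[3.5,0.1,0],"delta_rot":[0,0,3],"fingers":1.0},
    {"xyz":[7.5,0.3,0],"delta_rot":[0,0,6],"fingers":1.0},
    {"xyz":[11.5,0.4,0],"delta_rot":[0,0,9],"fingers":1.0},
    {"xyz":[15.5,0.6,0],"delta_rot":[0,0,12],"fingers":1.0},
    {"xyz":[19.5,0.7,0],"delta_rot":[0,0,15],"fingers":1.0}
  ]
}}

```text
clock: 20.05
tcp_pos: [0.5035, 0.0374, 0.1438]
orientation: [2.216, 2.21, 0.014]
contact_force: [1.2, 0.2, -0.9]
grip_width: 0.0253
```

```bash
python3 -c "
from h import *
goal(.475,.163,.14,-3)"
```

```text
t 20.05 tcp [0.5035 0.0374 0.1438] jaw -0.2 q7 0.04 F [ 1.2  0.2 -0.9] w 0.0253
xyz cm [12.55 -2.89  0.31] rot [0.9 0.1 2.8]
```

Request:
{"api": "jog_arm", "payload": {
  "rows": [
    {"xyz":[3.7,-0.8,0],"delta_rot":[0.8,0,2],"fingers":1.0},
    {"xyz":[7.4,-1.7,0.2],"delta_rot":[0.8,0,3],"fingers":1.0},
    {"xyz":[10.5,-2.4,0.3],"delta_rot":[0.8,0,3],"fingers":1.0},
    {"xyz":[12.2,-2.8,0.3],"delta_rot":[0.8,0,3],"fingers":1.0},
    {"xyz":[12.6,-2.9,0.3],"delta_rot":[0.8,0,3],"fingers":1.0}
  ]
}}

```text
clock: 20.47
tcp_pos: [0.4737, 0.1677, 0.1397]
orientation: [2.274, 2.166, -0.001]
contact_force: [0.5, -0.3, 0.1]
grip_width: 0.0249
```

```bash
python3 -c "
from h import *
im,_=look('w14')
goal(.475,.163,.015,-3)"
```

```text
t 20.52 tcp [0.474  0.1663 0.1398] jaw -2.9 q7 -0.27 F [-0.3  0.8 -0.4] w 0.0252
xyz cm [-0.3   0.11 12.48] rot [0.  0.1 0.1]
```

View pics/w14.png

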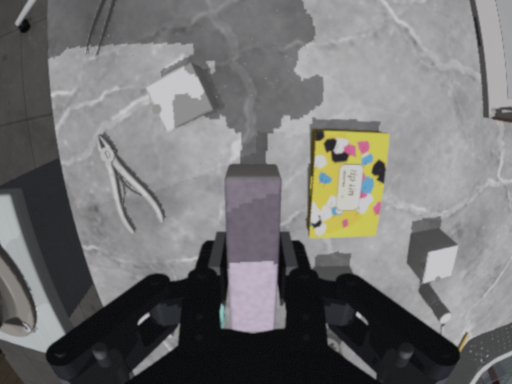

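```bash
python3 -c "
from h import *
im,i=load('w14')
w=np.array([onplane('wrist',p,.024,i)[:2] for p in [(318,131),(388,134),(377,237),(309,238)]])
print((w*1000).round(1),w.mean(0))
goal(.475,.1635,.014,-3)
goal(.475,.1635,.006,-3)"
```

```text
[[533.8 213. ]
 [603.  209.6]
 [601.4 101. ]
 [526.9 106.4]] [0.56626699 0.15749023]
t 20.52 tcp [0.474  0.1663 0.1398] jaw -2.9 q7 -0.27 F [-0.3  0.8 -0.4] w 0.0252
xyz cm [-0.25  0.1  12.58] rot [0.  0.1 0.1]
t 20.52 tcp [0.474  0.1663 0.1398] jaw -2.9 q7 -0.27 F [-0.3  0.8 -0.4] w 0.0252
xyz cm [-0.25  0.1  13.38] rot [0.  0.1 0.1]
```

Request:
{"api": "jog_arm", "payload": {
  "rows": [
    {"xyz":[-0.2,0.1,3],"delta_rot":[0,0,0],"fingers":1.0},
    {"xyz":[-0.3,0.1,6.5],"delta_rot":[0,0,0],"fingers":1.0},
    {"xyz":[-0.3,0.1,9.5],"delta_rot":[0,0,0],"fingers":1.0},
    {"xyz":[-0.3,0.1,11.8],"delta_rot":[0,0,0],"fingers":1.0},
    {"xyz":[-0.3,0.1,12.5],"delta_rot":[0,0,0],"fingers":1.0}
  ]
}}

```text
clock: 20.93
tcp_pos: [0.4733, 0.1603, 0.0119]
orientation: [2.278, 2.162, -0.009]
contact_force: [-0.5, -0.7, -0.6]
grip_width: 0.0251
```

```bash
python3 -c "
from h import *
goal(.4755,.163,.0045,-3)"
```

```text
t 20.93 tcp [0.4733 0.1603 0.0119] jaw -3.0 q7 -0.12 F [-0.5 -0.7 -0.6] w 0.0251
xyz cm [0.28 0.21 0.74] rot [-0.2  0.3 -0. ]
```

Request:
{"api": "jog_arm", "payload": {
  "rows": [
    {"xyz":[0.2,0.1,0.2],"delta_rot":[0,0,0],"fingers":1.0},
    {"xyz":[0.2,0.1,0.5],"delta_rot":[0,0,0],"fingers":1.0},
    {"xyz":[0.2,0.1,0.8],"delta_rot":[0,0,0],"fingers":1.0},
    {"xyz":[0.2,0.1,0.8],"delta_rot":[0,0,0],"fingers":1.0},
    {"xyz":[0.2,0.1,0.8],"delta_rot":[0,0,0],"fingers":1.0}
  ]
}}

```text
clock: 21.35
tcp_pos: [0.4751, 0.1625, 0.0048]
orientation: [2.278, 2.161, -0.007]
contact_force: [0.7, 0.4, 0.1]
grip_width: 0.0251
```

```bash
python3 -c "
from h import *
goal(.4755,.163,.0045,-3)"
```

```text
t 21.35 tcp [0.4751 0.1625 0.0048] jaw -3.0 q7 -0.11 F [0.7 0.4 0.1] w 0.0251
xyz cm [0.06 0.04 0.02] rot [-0.1  0.2 -0. ]
```

Opening only partly, since the tin's near edge is close.

Request:
{"api": "jog_arm", "payload": {
  "rows": [
    {"xyz":[0,0,0.1],"delta_rot":[0,0,0],"fingers":1.0},
    {"xyz":[0,0,0.1],"delta_rot":[0,0,0],"fingers":0.5},
    {"xyz":[0,0,0.1],"delta_rot":[0,0,0],"fingers":0.5},
    {"xyz":[0,0,0.1],"delta_rot":[0,0,0],"fingers":0.5},
    {"xyz":[0,0,0.1],"delta_rot":[0,0,0],"fingers":0.5}
  ]
}}

```text
clock: 21.77
tcp_pos: [0.4751, 0.1626, 0.0039]
orientation: [2.278, 2.161, -0.006]
contact_force: [0.5, -0.2, -0.3]
grip_width: 0.0427
```

Request:
{"api": "jog_arm", "payload": {
  "rows": [
    {"xyz":[0,0,0],"delta_rot":[0,0,0],"fingers":0.5},
    {"xyz":[0,0,-2],"delta_rot":[0,0,0],"fingers":0.5},
    {"xyz":[0,0,-5],"delta_rot":[0,0,0],"fingers":0.5},
    {"xyz":[0,0,-9],"delta_rot":[0,0,0],"fingers":0.5},
    {"xyz":[0,0,-13],"delta_rot":[0,0,0],"fingers":0.5}
  ]
}}

```text
clock: 22.18
tcp_pos: [0.4745, 0.1624, 0.1347]
orientation: [2.279, 2.161, -0.011]
contact_force: [0.9, 0.3, 0.6]
grip_width: 0.0425
```

Request:
{"api": "jog_arm", "payload": {
  "rows": [
    {"xyz":[0,0,-3],"delta_rot":[0,0,0],"fingers":0.5},
    {"xyz":[0,0,-6],"delta_rot":[0,0,0],"fingers":0.5},
    {"xyz":[0,0,-8],"delta_rot":[0,0,0],"fingers":0.5},
    {"xyz":[0,0,-8],"delta_rot":[0,0,0],"fingers":0.5},
    {"xyz":[0,0,-8],"delta_rot":[0,0,0],"fingers":0.5}
  ]
}}

```text
clock: 22.6
tcp_pos: [0.4753, 0.1632, 0.2156]
orientation: [2.278, 2.161, -0.007]
contact_force: [-0.5, -0.0, -0.3]
grip_width: 0.0428
```

```bash
python3 -c "
from h import *
im,_=look('w15'); t=imaging.grab_frame('top'); cv2.imwrite('pics/top1.png',t)
goal(.475,.1635,.25)"
```

```text
t 22.7 tcp [0.474  0.1627 0.2137] jaw -3.0 q7 -0.34 F [-0.1 -0.1  1.3] w 0.0429
xyz cm [ 0.06  0.07 -3.63] rot [-0.3  0.4  0. ]
```

View pics/w15.png

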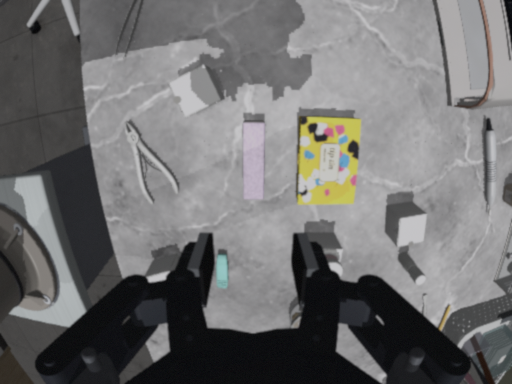

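View pics/top1.png

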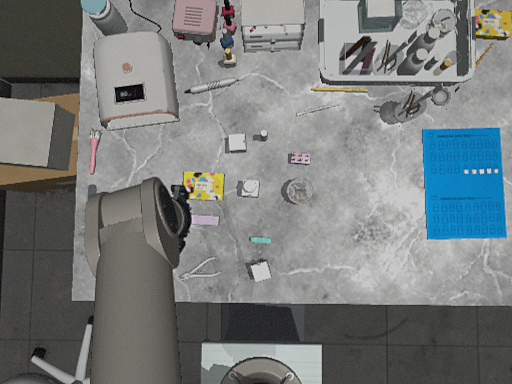

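All pieces are in place: bit block at (300,158), carton and jar at (249,187), and buffer at about (205,220), partly hidden by the arm. I'll move the arm clear and measure in one top view.

Request:
{"api": "jog_arm", "payload": {
  "rows": [
    {"xyz":[3,0,-1],"delta_rot":[0,0,0],"fingers":0.5},
    {"xyz":[6.5,0,-2],"delta_rot":[0,0,0],"fingers":0.5},
    {"xyz":[10.5,0,-3],"delta_rot":[0,0,0],"fingers":0.5},
    {"xyz":[14,0,-4],"delta_rot":[0,0,0],"fingers":0.5},
    {"xyz":[18,0,-5],"delta_rot":[0,0,0],"fingers":0.5}
  ]
}}

```text
clock: 23.12
tcp_pos: [0.4831, 0.3431, 0.2612]
orientation: [2.28, 2.16, -0.018]
contact_force: [1.3, -0.6, 0.4]
grip_width: 0.0426
```

Request:
{"api": "jog_arm", "payload": {
  "rows": [
    {"xyz":[3,0,0],"delta_rot":[0,0,0],"fingers":0.5},
    {"xyz":[6,0,0],"delta_rot":[0,0,0],"fingers":0.5},
    {"xyz":[8,0,0],"delta_rot":[0,0,0],"fingers":0.5},
    {"xyz":[8,0,0],"delta_rot":[0,0,0],"fingers":0.5},
    {"xyz":[8,0,0],"delta_rot":[0,0,0],"fingers":0.5}
  ]
}}

```text
clock: 23.53
tcp_pos: [0.4864, 0.4234, 0.2579]
orientation: [2.277, 2.162, -0.025]
contact_force: [-0.2, -0.4, -0.7]
grip_width: 0.0425
```

```bash
python3 -c "
from h import *
t=imaging.grab_frame('top'); cv2.imwrite('pics/top2.png',t); cv2.imwrite('pics/top2a.png',cv2.resize(t[125:255,170:330],None,fx=5,fy=4.6,interpolation=cv2.INTER_CUBIC)[:598])
cv2.imwrite('pics/top2b.png',cv2.resize(t[120:260,170:330],None,fx=4,fy=4,interpolation=cv2.INTER_CUBIC))
goal(.475,.1635,.25)"
```

```text
t 23.58 tcp [0.4872 0.4218 0.2586] jaw -3.1 q7 -0.67 F [ 0.5 -1.2  0.1] w 0.0427
xyz cm [-25.85   0.2    1.18] rot [-0.5  0.7  0. ]
```

View pics/top2b.png

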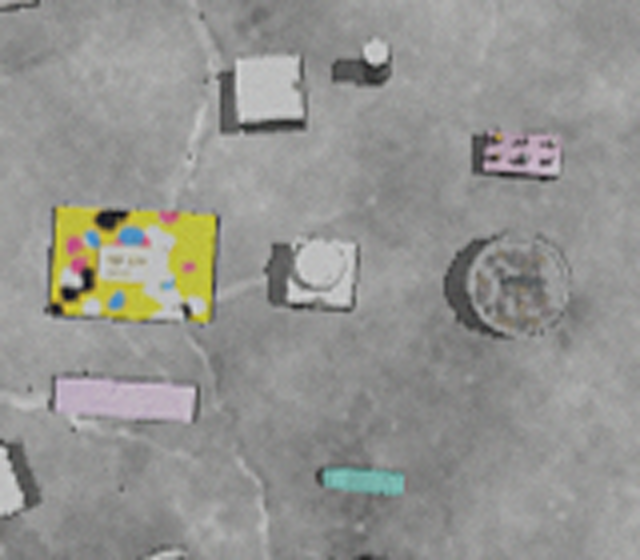

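```bash
python3 -c "
from h import *
i=imaging.camera_info('top')
def f(P,h): return np.mean([onplane('top',np.array(p)/4+[170,120]-.4,h,i)[:2] for p in P],0)*1000
tin=f([(52,205),(217,213),(212,323),(47,315)],.024);pot=f([(519,285)],.041)
car=f([(288,237),(357,241),(354,311),(286,307)],.046);jar=f([(320,265)],.069);buf=f([(54,375),(198,382),(196,424),(52,415)],.025);bit=f([(484,133),(562,137),(559,178),(481,172)],.02)
u=tin-pot;D=np.linalg.norm(u);u/=D;n=np.array([u[1],-u[0]])
print(tin,pot,D,np.degrees(np.arctan2(u[1],u[0])))
for nm,o,r0 in (('car',car,tin),('car-pot',car,pot),('jar',jar,car),('buf',buf,tin),('bit',bit,pot)): print(nm,o.round(1),'x',round((o-r0)@n,1),'y',round((o-r0)@u,1))
print('bottle',f([(376,52)],.066),'clip',f([(363,482)],.017))
"
```

```text
[564.94514712 157.63195817] [551.31863091 -97.29045679] 255.28634823140098 86.9402473312751
car [557.3  31. ] x -0.9 y -126.8
car-pot [557.3  31. ] x -0.9 y 128.5
jar [561.1  31. ] x 3.8 y 0.1
buf [475.5 160.5] x -89.5 y -1.9
bit [ 639.8 -100.7] x 88.5 y 1.3
bottle [698.49501542  -3.50574757] clip [422.01973948   3.30095648]
```

All within tolerance by a wide margin; bottle and clip are unmoved (under 1.5 mm). Handing in.

```bash
python3 -c "
from h import *
print(r.hand_in())"
```

```text
the job is handed in; nothing more can be done
None
```

The filing place is set out and handed in at about 24 s of the 120 s allowed; no verdict is reported. I moved the leftmost white carton midway between tin and pot and put the jar on top. The bit block then went behind the pot and the buffer in front of the tin.

The last check was one top view with the arm clear, in the row's own axes:

| Piece | Measured | Limit |
|---|---|---|
| Carton along the row | 126.8 mm from tin, 128.5 mm from pot | 110–145 mm each (tin to pot is about 255 mm) |
| Carton off the row | 0.9 mm | 15 mm |
| Jar from carton centre | 3.8 mm | 12 mm |
| Buffer in front of tin | 89.5 mm, 1.9 mm sideways | 75–105 mm, 15 mm |
| Bit block behind pot | 88.5 mm, 1.3 mm sideways | 75–105 mm, 15 mm |

- **Uprightness and angle:** in the last pictures all four pieces look upright and released, and the buffer looks parallel to the tin. I did not work these out as numbers.
- **Bystanders:** the primer bottle and the clip each measured within about 1.5 mm of where they started.
- **Disagreement between cameras:** wrist and top camera positions differed by up to about 5 mm. I placed to a blend of the two, and the margins above cover that difference.

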